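Clear the goldsmith's filing board

TASK

Clear the filing board: first put the draw plates away, each slid fully home into a lane of its own in their case. Only then sweep every silver offcut off the board into its catch tray with the scraper block, not with the fingers, and stand the block upright in its own tray again. Leave the other things on the bench where they are.

Things in the scene. Friction and masses are not known exactly. Their poses are not given: they have to be found in the camera images.
- board: Fixed dark wooden filing board, 220 mm (x) by 300 mm (y), top 28 mm above the bench; origin under its centre. Rims 6 mm wide, 5 mm high on its near (-x) edge and both sides (inner faces x = -104, y = +-144 mm). No rim at the far edge (x = +110 mm), where its catch tray lies.
- tray (a point): Centre of the floor of the open steel catch tray, which is fixed along the board's far edge: board x from 110 to 180 mm, y +-148 mm, floor 4 mm and walls 20 mm above the bench. Same axes as the board.
- case: Fixed wooden case, 125 mm (x) by 146 mm (y) by 22 mm high; origin under its centre; open at its near end, +x points in. Four lanes along x at y = +-17.5 and +-52.5 mm, each 29 mm wide, 11 mm high under two wooden bridges, dark floor 6 mm above the bench. Back stop at x = +56 mm. A plate fully home has its centre at x = -8 mm; its tail stands 25 mm out.
- mouth (a point): Middle of the case's mouth, on the floor, at case x = -48 mm, where the 6 mm walls between the lanes begin with round noses (near bridge from -45 mm). In front of it the floor runs on as a flat sill to case x = -62 mm. A plate may go in any lane, either end first.
- stand: Fixed shallow wooden tray in which the scraper block stands, outside 136 mm (x) by 66 mm (y) by 12 mm high, walls 5 mm, inner floor 5 mm above the bench; origin at the centre of its underside.
- scraper: Loose scraper block of wood with a rubber sole, 150 g: foot 30 mm (x) by 100 mm (y) by 28 mm high, and on it a grip rib 20 mm (x) by 64 mm (y), from 28 to 62 mm above the sole; origin at the centre of the sole, z up. It starts upright in the stand, its long way (y) along the stand's x.
- plate1: Steel draw plate (two rows of small graded holes; about 0.2 kg), 130 mm (x) by 26 mm (y) by 8 mm thick; origin at the centre of its underside. Starts lying flat on the board, lengthwise roughly along the board's x. Three or four of the plates are present; None at the start if absent.
- plate2: Steel draw plate (two rows of small graded holes; about 0.2 kg), 130 mm (x) by 26 mm (y) by 8 mm thick; origin at the centre of its underside. Starts lying flat on the board, lengthwise roughly along the board's x. Three or four of the plates are present; None at the start if absent.
- plate3: Steel draw plate (two rows of small graded holes; about 0.2 kg), 130 mm (x) by 26 mm (y) by 8 mm thick; origin at the centre of its underside. Starts lying flat on the board, lengthwise roughly along the board's x. Three or four of the plates are present; None at the start if absent.
- plate4: Steel draw plate (two rows of small graded holes; about 0.2 kg), 130 mm (x) by 26 mm (y) by 8 mm thick; origin at the centre of its underside. Starts lying flat on the bench on the +y side of the case, lengthwise roughly along x. Three or four of the plates are present; None at the start if absent.
- offcut1: Loose silver offcut, a chip of 18 by 12 mm, 7 mm thick, 13 g; origin at the centre of its underside (it may turn over). Starts lying on the board. Four to seven are present; None at the start if absent.
- offcut2: Loose silver offcut, a chip of 15 by 12 mm, 8 mm thick, 13 g; origin at the centre of its underside (it may turn over). Starts lying on the board. Four to seven are present; None at the start if absent.
- offcut3: Loose silver offcut, a chip of 19 by 11 mm, 6 mm thick, 13 g; origin at the centre of its underside (it may turn over). Starts lying on the board. Four to seven are present; None at the start if absent.
- offcut4: Loose silver offcut, a chip of 16 by 13 mm, 7 mm thick, 13 g; origin at the centre of its underside (it may turn over). Starts lying on the board. Four to seven are present; None at the start if absent.
- offcut5: Loose silver offcut, a chip of 14 by 12 mm, 7 mm thick, 13 g; origin at the centre of its underside (it may turn over). Starts lying on the board. Four to seven are present; None at the start if absent.
- offcut6: Loose silver offcut, a chip of 18 by 11 mm, 8 mm thick, 13 g; origin at the centre of its underside (it may turn over). Starts lying on the board. Four to seven are present; None at the start if absent.
- offcut7: Loose silver offcut, a chip of 16 by 12 mm, 6 mm thick, 13 g; origin at the centre of its underside (it may turn over). Starts lying on the board. Four to seven are present; None at the start if absent.
- ring_sizer: Bystander: stepped brass ring stand, 90 mm across, 110 mm high; origin under its centre.
- jar: Bystander: small amber glass jar, 38 mm across, 55 mm high; origin under its centre.
- loupe: Bystander: black loupe, a cylinder 30 mm across and 28 mm high; origin under its centre.
- signet: Bystander: silver ring, 24 mm across, 6 mm high; origin under its centre.
- pliers: Bystander: pliers with orange handles, 145 mm long, lying flat; origin near the middle.
- ring_clamp: Bystander: wooden ring clamp, 120 by 24 by 22 mm, lying flat; origin under its centre.

How it is judged:
On the way, in this order (a step that is already met when the one before it is completed fails the run):
1. every draw plate is fully home in the case (x of plate1 in the frame of case between -0.0125 and 0 m and y of plate1 in the frame of case between -0.067 and 0.067 m and z of plate1 in the frame of case between 0 and 0.017 m and angle between the x axis of each of plate1, plate2, plate3, plate4 and the x axis of case, either way round below 0.08 rad and x of plate2 in the frame of case between -0.0125 and 0 m and y of plate2 in the frame of case between -0.067 and 0.067 m and z of plate2 in the frame of case between 0 and 0.017 m and x of plate3 in the frame of case between -0.0125 and 0 m and y of plate3 in the frame of case between -0.067 and 0.067 m and z of plate3 in the frame of case between 0 and 0.017 m and x of plate4 in the frame of case between -0.0125 and 0 m and y of plate4 in the frame of case between -0.067 and 0.067 m and z of plate4 in the frame of case between 0 and 0.017 m), for 0.2 s.
2. every offcut lies in the catch tray (x of offcut1 in the frame of board between 0.109 and 0.182 m and y of offcut1 in the frame of board between -0.15 and 0.15 m and z of offcut1 in the frame of board between 0 and 0.027 m and x of offcut2 in the frame of board between 0.109 and 0.182 m and y of offcut2 in the frame of board between -0.15 and 0.15 m and z of offcut2 in the frame of board between 0 and 0.027 m and x of offcut3 in the frame of board between 0.109 and 0.182 m and y of offcut3 in the frame of board between -0.15 and 0.15 m and z of offcut3 in the frame of board between 0 and 0.027 m and x of offcut4 in the frame of board between 0.109 and 0.182 m and y of offcut4 in the frame of board between -0.15 and 0.15 m and z of offcut4 in the frame of board between 0 and 0.027 m and x of offcut5 in the frame of board between 0.109 and 0.182 m and y of offcut5 in the frame of board between -0.15 and 0.15 m and z of offcut5 in the frame of board between 0 and 0.027 m and x of offcut6 in the frame of board between 0.109 and 0.182 m and y of offcut6 in the frame of board between -0.15 and 0.15 m and z of offcut6 in the frame of board between 0 and 0.027 m and x of offcut7 in the frame of board between 0.109 and 0.182 m and y of offcut7 in the frame of board between -0.15 and 0.15 m and z of offcut7 in the frame of board between 0 and 0.027 m), for 0.2 s.
At the end, for the whole second after the job is handed in: Every draw plate present lies in a lane of the case, within 4 mm of its back stop; every offcut present lies in the catch tray below the level of the board; the scraper block stands upright (within 0.1 rad) on the floor of its stand, lengthwise within 0.35 rad; all at rest and released (all of step 1 and all of step 2 and x of scraper in the frame of stand between -0.068 and 0.068 m and y of scraper in the frame of stand between -0.033 and 0.033 m and z of scraper in the frame of stand between 0 and 0.011 m and angle between scraper's own z axis and vertical below 0.1 rad and angle between the y axis of scraper and the x axis of stand, either way round below 0.35 rad and linear speed of each of plate1, plate2, plate3, plate4, offcut1, offcut2, offcut3, offcut4, offcut5, offcut6, offcut7, scraper below 0.02 m/s); the robot touches nothing.
It fails at once if a bystander is moved by more than 30 mm (distance of any of ring_sizer, jar, loupe, signet, pliers, ring_clamp from where it was at the start of the episode above 0.03 m).
It fails at once if an offcut on the board is pinched or pressed by the fingers (over 2 N), or pushed by them over the board's far edge (((contact force between the fingers and offcut1 above 2 N or (contact force between the fingers and offcut1 above 0.03 N and x of offcut1 in the frame of board above 0.09 m)) and z of offcut1 in the frame of board above 0.026 m and x of offcut1 in the frame of board between -0.11 and 0.112 m and y of offcut1 in the frame of board between -0.15 and 0.15 m) or ((contact force between the fingers and offcut2 above 2 N or (contact force between the fingers and offcut2 above 0.03 N and x of offcut2 in the frame of board above 0.09 m)) and z of offcut2 in the frame of board above 0.026 m and x of offcut2 in the frame of board between -0.11 and 0.112 m and y of offcut2 in the frame of board between -0.15 and 0.15 m) or ((contact force between the fingers and offcut3 above 2 N or (contact force between the fingers and offcut3 above 0.03 N and x of offcut3 in the frame of board above 0.09 m)) and z of offcut3 in the frame of board above 0.026 m and x of offcut3 in the frame of board between -0.11 and 0.112 m and y of offcut3 in the frame of board between -0.15 and 0.15 m) or ((contact force between the fingers and offcut4 above 2 N or (contact force between the fingers and offcut4 above 0.03 N and x of offcut4 in the frame of board above 0.09 m)) and z of offcut4 in the frame of board above 0.026 m and x of offcut4 in the frame of board between -0.11 and 0.112 m and y of offcut4 in the frame of board between -0.15 and 0.15 m) or ((contact force between the fingers and offcut5 above 2 N or (contact force between the fingers and offcut5 above 0.03 N and x of offcut5 in the frame of board above 0.09 m)) and z of offcut5 in the frame of board above 0.026 m and x of offcut5 in the frame of board between -0.11 and 0.112 m and y of offcut5 in the frame of board between -0.15 and 0.15 m) or ((contact force between the fingers and offcut6 above 2 N or (contact force between the fingers and offcut6 above 0.03 N and x of offcut6 in the frame of board above 0.09 m)) and z of offcut6 in the frame of board above 0.026 m and x of offcut6 in the frame of board between -0.11 and 0.112 m and y of offcut6 in the frame of board between -0.15 and 0.15 m) or ((contact force between the fingers and offcut7 above 2 N or (contact force between the fingers and offcut7 above 0.03 N and x of offcut7 in the frame of board above 0.09 m)) and z of offcut7 in the frame of board above 0.026 m and x of offcut7 in the frame of board between -0.11 and 0.112 m and y of offcut7 in the frame of board between -0.15 and 0.15 m)).
Of plate1, plate2, plate3, plate4 only 3 to 4 are there at a start; the rules pass over those that are not, and their reading is None.
Of offcut1, offcut2, offcut3, offcut4, offcut5, offcut6, offcut7 only 4 to 7 are there at a start; the rules pass over those that are not, and their reading is None.
At some moment in a run one of plate1, plate2, plate3, plate4, offcut1, offcut2, offcut3, offcut4, offcut5, offcut6 may be knocked a few centimetres aside while the robot is not near it.
Once in a run the grip may slacken for a moment while it holds something.
It also fails if it takes over 210 s, if anything falls off the work surface, if the arm or the gripper's body presses on something with over 40 N, if the wrist force passes 120 N, or if a joint passes its speed limit or range.

ROBOT

A 6-joint arm with a two-finger parallel gripper is mounted at the origin on the work surface. World frame = base frame: x ahead of the robot, y to its left, z up, the work surface at z = 0. Lengths are in m, angles in rad, forces in N, time in s.
With the tool pointing down it reaches from about 0.35 to 0.775 m from the base axis. Payload 7.3 kg.
Tool frame: the origin (TCP) lies at the very end of the fingers, on their centre line; the grasp point (between the pads) lies 19 mm behind it; z points along the fingers, y is the line along which they close (so a half turn about z gives the same grasp; the last joint's range is limited). The gripper opens to 92 mm and grips with 3 to 60 N. Pads are 19 mm wide; open, the fingers measure 130 mm over their backs; the gripper's body (75 mm by 190 mm) begins 47 mm behind the grasp point.
Start: joints at [-1.45, 0.342, 1.524, -0, 1.275, -0.146], TCP at [0.138, -0.506, 0.227] pointing down, gripper open.
Joint ranges: [-2.53, 2.53], [-0.77, 2.02], [0.04, 2.7], [-1, 4.14], [0.28, 2.66], [-3.11, 3.11]. Speed limits (rad/s): [2.57, 2.57, 3.14, 3.14, 3.14, 3.14].

INTERFACE

Orientations are given as [roll, pitch, yaw] about the fixed x, y, z axes, in that order (R = Rz(yaw) Ry(pitch) Rx(roll)).
In Python, from cell import telemetry, eyes, job gives the robot as it stands.
- The arm moves only by the tool apply_moves, never from a script. Its arguments are lists of equal length, an entry for each row: "delta_pos": the shift along the world's x, y, z each as a share of 0.4 m, from -1 to 1, a list of three; "dr": the turn, a rotation vector about the world's x, y, z each as a share of 0.5 rad, from -1 to 1, a list of three; "jaw": the opening, from 0 (shut) to 1 (fully open). A call has 1 to 8 rows; each row is the pose to reach, as a shift and turn from the pose commanded when the call began; what a row does not reach only later rows make up. A row lasts 1/12 s, in which the tool goes at most 41.7 mm and 7.16 degrees, less where a joint would pass 70% of its speed; a pose out of reach is approached as far as the arm can. A call with a number of a shift or a turn outside -1 to 1 is refused whole. A call with a gripper value outside its range is refused whole. The fingers move at their own pace and stop on an object; "force" is the grip in N (left out, the last holds). Time passes only in rows, so rows that repeat a pose let the fingers close. It gives the time, the measured TCP pose, the force, the opening and the grip force at its end, in the units of the state.
- telemetry.observe(): the state, without advancing time (a new reading comes with each control period).
- eyes.read_camera(name): name is "side" or "top" or "wrist"; returns the picture (400x640x3 uint8, red, green, blue); there is no depth.
- eyes.camera_model(name): a dict with "vertical_fov" (degrees; the focal length in pixels is half the picture's height over the tangent of half this angle, whatever the lens; pixels are square), "cx", "cy" (the principal point, pixels), "rvec" (rotation vector, rad) and "tvec" (3), from world to camera coordinates, as OpenCV has them; the wrist camera has in their place "hand_eye" (4x4, takes a point from camera to tool coordinates, whose origin is the TCP and whose axes are the flange's). Camera axes: x right, y down, z forward; pixel columns grow to the right and rows downward; lengths in m; the calibration is good to about 2 mm. A picture is of the moment at which its call begins: read the wrist's pose just before it. camera_model takes no time and is no camera call.
- job.hand_in(): hands the job in; it is judged then, once.
The state is a dict: "time": time; "qpos": joint angles; "qvel": joint speeds; "joint_efforts": joint torques, N m; "tool_pos": TCP position; "tool_rot": TCP orientation; "contact_force": force on the tool from outside, world axes, zero at the start; "torque": the same for the moment, N m; "opening": finger opening in m; "grip_force": force on a finger pad.
Only numpy, scipy, OpenCV 4.12 (cv2) and the standard library are available. Lean on these libraries where they do the work, as an engineer would, in place of code of your own. Each camera call takes 0.05 s, during which the arm holds its last target. There are 200 camera calls.

## Working session

There is one attempt and no reset: what is moved stays moved. The work goes in short steps, Python scripts to look and compute and a tool call to move; the robot and the scene stay as the last step left them, time stands still between calls to the robot, and variables do not carry over. Pictures are saved under pics/ and viewed, at most 14 in all, crops included, and the job is handed in when it is done.

Besides the shell and the picture viewer there is one more tool, called in YAML: its name, and indented under it one key for each argument. apply_moves: Moves the arm, as the interface text tells. Its arguments: {"type":"object","properties":{"delta_pos":{"type":"array"},"dr":{"type":"array"},"jaw":{"type":"array"},"force":{"type":"number"}},"required":["delta_pos","dr","jaw"]}

```bash
mkdir -p pics; ls; python3 - <<'E'
from cell import telemetry, eyes
import cv2, numpy as np
s=telemetry.observe(); print(s)
for n in ("top","side","wrist"):
    im=eyes.read_camera(n); cv2.imwrite(f"pics/{n}0.png",im[:,:,::-1]); print(n,eyes.camera_model(n))
E
```

```text
pics
{'time': 0.0, 'qpos': array([-1.45000139e+00,  3.42707668e-01,  1.52498740e+00, -6.71937560e-06,
        1.27539213e+00, -1.45959530e-01]), 'qvel': array([ 0.000653  ,  0.00127401, -0.00096964,  0.00066442,  0.00032629,
        0.00048291]), 'joint_efforts': array([ 1.94238901e-04, -4.31236589e+01, -2.44219226e+01,  7.18345447e-02,
        5.58101234e-02, -1.35846203e-04]), 'tool_pos': array([ 0.13838333, -0.50602731,  0.22606311]), 'tool_rot': array([-3.14011307e+00, -2.11012213e-04,  2.66756275e-01]), 'contact_force': array([ 0.097722  , -0.66082852, -0.29978211]), 'torque': array([0.04341017, 0.04401721, 0.01726401]), 'grip_force': 0.0, 'opening': 0.09164295510507629}
top {'vertical_fov': 45.68370930237185, 'cx': 321.60578696730676, 'cy': 200.49723801797097, 'rvec': array([ 2.0949296 , -2.14033551,  0.17624572]), 'tvec': array([0.09111783, 0.54749671, 1.51272123])}
side {'vertical_fov': 57.45383447196916, 'cx': 325.3519634438278, 'cy': 200.64131343220058, 'rvec': array([ 0.0394508 , -2.80619892,  1.35802853]), 'tvec': array([0.57554115, 0.01595137, 1.2045976 ])}
wrist {'vertical_fov': 68.97843480541195, 'cx': 325.3538374464765, 'cy': 202.4875732760688, 'hand_eye': array([[-4.08142678e-04, -9.56032103e-01, -2.93261745e-01,
         7.83285133e-02],
       [ 9.99999882e-01, -3.12625863e-04, -3.72575934e-04,
        -2.53299864e-05],
       [ 2.64513348e-04, -2.93261862e-01,  9.56032118e-01,
        -1.56913628e-01],
       [ 0.00000000e+00,  0.00000000e+00,  0.00000000e+00,
         1.00000000e+00]])}
```

View pics/top0.png

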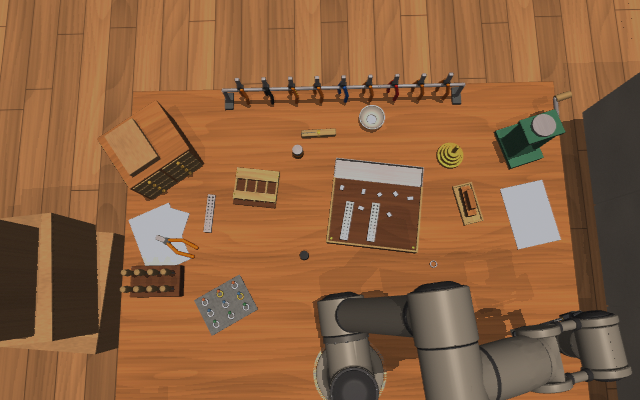

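View pics/side0.png

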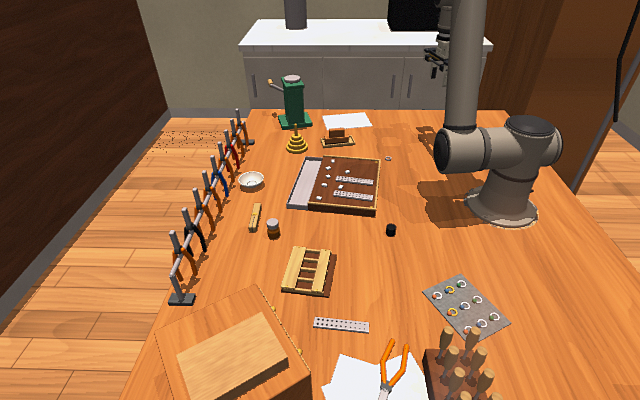

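The top view shows two plates on the board, near (347,220) and (373,222). A third plate lies on the bench at (209,213). The case is at (256,187), the stand with the scraper at (467,203), and about 7 offcuts lie around (340..410,187..215). The side view shows the same layout.

```bash
cat > h.py <<'E'
import cv2, numpy as np
from scipy.spatial.transform import Rotation as R
from cell import telemetry, eyes
def cam(name, st=None):
    m=eyes.camera_model(name); f=200/np.tan(np.radians(m["vertical_fov"])/2)
    if name=="wrist":
        st=st or telemetry.observe(); T=np.eye(4); T[:3,:3]=R.from_euler("xyz",st["tool_rot"]).as_matrix(); T[:3,3]=st["tool_pos"]
        T=T@m["hand_eye"]; Rw,c=T[:3,:3],T[:3,3]
    else:
        Rc=R.from_rotvec(m["rvec"]).as_matrix(); Rw=Rc.T; c=-Rc.T@m["tvec"]
    return f,m["cx"],m["cy"],Rw,c
def ray(C,uv,z):
    f,cx,cy,Rw,c=C; uv=np.atleast_2d(uv).astype(float)
    d=np.c_[(uv[:,0]-cx)/f,(uv[:,1]-cy)/f,np.ones(len(uv))]@Rw.T
    return c+d*((z-c[2])/d[:,2])[:,None]
def proj(C,p):
    f,cx,cy,Rw,c=C; q=(np.atleast_2d(p)-c)@Rw
    return np.c_[cx+f*q[:,0]/q[:,2],cy+f*q[:,1]/q[:,2]]
def shot(name,fn):
    st=telemetry.observe(); im=eyes.read_camera(name); cv2.imwrite(f"pics/{fn}.png",im[:,:,::-1]); 
    return im,cam(name,st)
def rects(mask,C,z,amin=20,amax=1e9):
    out=[]
    for c in cv2.findContours(mask.astype(np.uint8),cv2.RETR_EXTERNAL,cv2.CHAIN_APPROX_NONE)[0]:
        if not amin<=cv2.contourArea(c)<=amax: continue
        w=ray(C,c[:,0,:],z)[:,:2]; (x,y),(a,b),t=cv2.minAreaRect((w*1000).astype(np.float32))
        if a<b: a,b,t=b,a,t+90
        t=(t+90)%180-90
        out.append((round(x),round(y),round(a),round(b),round(np.radians(t),3),cv2.contourArea(c),c[:,0].mean(0).round().tolist()))
    return out
E
python3 - <<'E'
from h import *
im=cv2.imread("pics/top0.png")[:,:,::-1]; C=cam("top"); print("cam",C[4])
print("board",ray(C,[(338,160),(424,167),(328,243),(417,252)],.03).round(3).tolist())
print("case",ray(C,[(237,169),(280,169),(233,204),(276,207)],.022).round(3).tolist())
print("stand",ray(C,[(453,184),(471,182),(482,219),(464,224)],.012).round(3).tolist())
hs=cv2.cvtColor(np.ascontiguousarray(im),cv2.COLOR_RGB2HSV); m=(hs[...,1]<60)&(hs[...,2]>110)
m[:, :195]=0;m[:,440:]=0;m[:160]=0;m[250:]=0
for r in rects(m,C,.035,3): print(r)
E
```

```text
cam [0.26438313 0.05583313 1.58851026]
board [[0.692, 0.021, 0.03], [0.66, -0.267, 0.03], [0.411, 0.061, 0.03], [0.375, -0.228, 0.03]]
case [[0.671, 0.366, 0.022], [0.667, 0.219, 0.022], [0.55, 0.378, 0.022], [0.536, 0.233, 0.022]]
stand [[0.603, -0.365, 0.012], [0.608, -0.426, 0.012], [0.481, -0.453, 0.012], [0.466, -0.392, 0.012]]
(502, -141, 13, 10, np.float64(0.418), 9.5, [389.0, 214.0])
(526, -49, 17, 10, np.float64(1.548), 11.0, [360.0, 208.0])
(478, -88, 129, 26, np.float64(-0.185), 259.0, [373.0, 222.0])
(485, -1, 129, 26, np.float64(-0.201), 262.0, [346.0, 220.0])
(554, -213, 17, 10, np.float64(-1.394), 9.0, [410.0, 198.0])
(519, 455, 123, 24, np.float64(-0.092), 222.0, [209.0, 213.0])
(570, -112, 14, 9, np.float64(-0.808), 9.0, [379.0, 194.0])
(571, -164, 14, 12, np.float64(0.738), 11.5, [395.0, 193.0])
(581, -59, 17, 10, np.float64(-0.274), 10.0, [363.0, 191.0])
(597, 12, 14, 10, np.float64(-0.027), 10.5, [341.0, 187.0])
(643, -109, 290, 63, np.float64(1.435), 1464.5, [378.0, 173.0])
```

```bash
python3 - <<'E'
import cv2
im=cv2.imread("pics/top0.png")[140:270,190:500]; cv2.imwrite("pics/crop0.png",cv2.resize(im,(775,325),interpolation=cv2.INTER_CUBIC))
E
```

```text
(no output)
```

View pics/crop0.png

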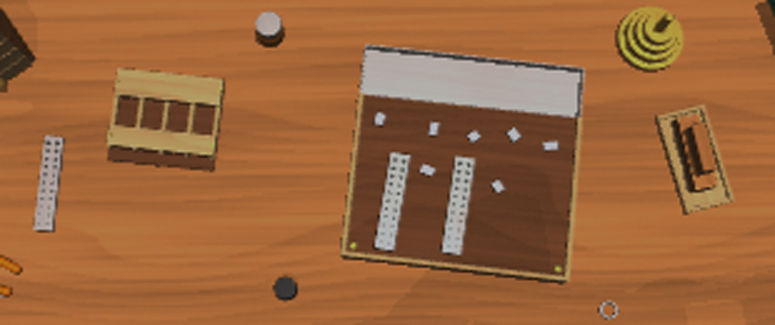

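The crop shows exactly two plates on the board and a third left of the case, plus seven offcuts: (380,119), (434,128), (474,135), (514,133), (551,145), (427,170) and (498,186). The case mouth faces the robot. I'll bring the wrist camera over the board and case for finer measurements.

apply_moves:
  delta_pos:
    - [0.3,0.8,0.1]
    - [0.3,0.8,0.1]
    - [0.3,0.8,0.1]
    - [0.3,0.8,0.1]
    - [0.3,0.8,0.1]
    - [0.3,0.8,0.1]
    - [0.3,0.8,0.1]
    - [0.3,0.8,0.1]
  dr:
    - [0,0,-0.74]
    - [0,0,-0.74]
    - [0,0,-0.74]
    - [0,0,-0.74]
    - [0,0,-0.74]
    - [0,0,-0.74]
    - [0,0,-0.74]
    - [0,0,-0.74]
  jaw: [1,1,1,1,1,1,1,1]
  force: 30

```text
time: 0.82
tool_pos: [0.2546, -0.1945, 0.2656]
tool_rot: [3.141, -0.0, -0.104]
contact_force: [1.8, -0.9, 0.1]
opening: 0.0916
grip_force: 0.0
```

apply_moves:
  delta_pos:
    - [0.6,0.72,0]
    - [0.6,0.72,0]
    - [0.6,0.72,0]
    - [0.6,0.72,0]
    - [0.6,0.72,0]
    - [0.6,0.72,0]
    - [0.6,0.72,0]
    - [0.6,0.72,0]
  dr:
    - [0,0,0]
    - [0,0,0]
    - [0,0,0]
    - [0,0,0]
    - [0,0,0]
    - [0,0,0]
    - [0,0,0]
    - [0,0,0]
  jaw: [1,1,1,1,1,1,1,1]

```text
time: 1.48
tool_pos: [0.4688, 0.0619, 0.2653]
tool_rot: [3.141, 0.0, -0.103]
contact_force: [1.4, -0.3, -0.3]
opening: 0.092
grip_force: 0.0
```

```bash
python3 - <<'E'
from h import *
im,C=shot("wrist","w1"); print(telemetry.observe()["tool_pos"])
hs=cv2.cvtColor(im,cv2.COLOR_RGB2HSV); m=(hs[...,1]<60)&(hs[...,2]>110)
for r in rects(m,C,.035,20,9000): print(r)
E
```

```text
[0.47264983 0.06651673 0.2647658 ]
(255, -148, 25, 13, np.float64(1.468), 76.0, [475.0, 296.0])
(377, 528, 62, 46, np.float64(1.25), 671.5, [16.0, 262.0])
(323, -290, 22, 5, np.float64(1.336), 25.5, [575.0, 248.0])
(398, 436, 23, 5, np.float64(1.468), 28.0, [76.0, 248.0])
(421, 512, 50, 25, np.float64(1.14), 409.0, [16.0, 237.0])
(483, 504, 75, 15, np.float64(-0.42), 175.5, [2.0, 196.0])
(506, -138, 26, 14, np.float64(0.761), 182.0, [476.0, 130.0])
(528, 435, 118, 25, np.float64(-0.1), 1468.5, [40.0, 156.0])
(530, -46, 28, 14, np.float64(1.163), 203.0, [404.0, 119.0])
(490, 1, 131, 33, np.float64(-0.172), 1921.0, [370.0, 151.0])
(482, -84, 132, 32, np.float64(-0.192), 2177.5, [434.0, 150.0])
(559, -209, 26, 18, np.float64(-1.539), 242.0, [536.0, 80.0])
(573, -108, 23, 16, np.float64(0.783), 208.5, [454.0, 76.0])
(575, -161, 27, 15, np.float64(0.795), 241.5, [498.0, 70.0])
(585, -56, 21, 21, np.float64(1.239), 254.5, [411.0, 71.0])
(600, 16, 22, 20, np.float64(1.287), 249.5, [352.0, 64.0])
```

View pics/w1.png

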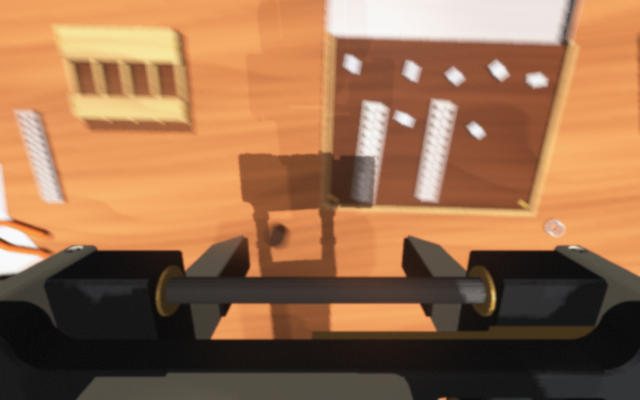

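The view is motion-blurred. It shows the case at (120,75), the plates at (370,151), (434,150) and (40,156), and the fingers at the bottom. I'll take a settled shot.

```bash
python3 - <<'E'
from h import *
im,C=shot("wrist","w2"); im,C=shot("wrist","w2"); print(telemetry.observe()["tool_pos"])
hs=cv2.cvtColor(im,cv2.COLOR_RGB2HSV); m=(hs[...,1]<60)&(hs[...,2]>110)
for r in rects(m,C,.036,20,9000):
  if r[0]>440: print(r)
c=im[10:140,20:210]; c2=cv2.resize(c,None,fx=4,fy=4,interpolation=cv2.INTER_CUBIC); cv2.imwrite("pics/w2c.png",c2[:,:,::-1])
dark=(hs[...,2]<125); dark[:,200:]=0; dark[140:]=0
for r in rects(dark,C,.006,20): print("dark",r)
E
```

```text
[0.46875385 0.0617413  0.26447637]
(485, 501, 88, 20, np.float64(-0.416), 460.0, [4.0, 194.0])
(502, -142, 18, 14, np.float64(0.555), 131.5, [482.0, 135.0])
(525, -51, 20, 13, np.float64(1.167), 148.5, [410.0, 123.0])
(525, 430, 118, 25, np.float64(-0.095), 1573.0, [46.0, 158.0])
(485, -4, 129, 27, np.float64(-0.201), 1825.0, [376.0, 155.0])
(478, -90, 130, 28, np.float64(-0.182), 1941.5, [441.0, 155.0])
(555, -214, 21, 12, np.float64(-1.532), 154.5, [543.0, 85.0])
(569, -114, 16, 14, np.float64(-1.01), 136.5, [461.0, 81.0])
(570, -166, 18, 15, np.float64(0.532), 171.5, [505.0, 76.0])
(580, -61, 20, 14, np.float64(-0.306), 163.5, [418.0, 76.0])
(596, 10, 18, 14, np.float64(-0.275), 154.5, [359.0, 69.0])
(617, -249, 49, 2, np.float64(-0.131), 46.0, [580.0, 24.0])
dark (614, 262, 32, 11, np.float64(-0.482), 42.5, [166.0, 76.0])
dark (618, 298, 29, 6, np.float64(-0.283), 51.5, [138.0, 76.0])
dark (624, 329, 24, 12, np.float64(-0.1), 71.5, [111.0, 73.0])
dark (629, 365, 39, 20, np.float64(-0.732), 84.5, [87.0, 73.0])
dark (620, 226, 76, 6, np.float64(-0.115), 171.5, [191.0, 68.0])
```

View pics/w2c.png

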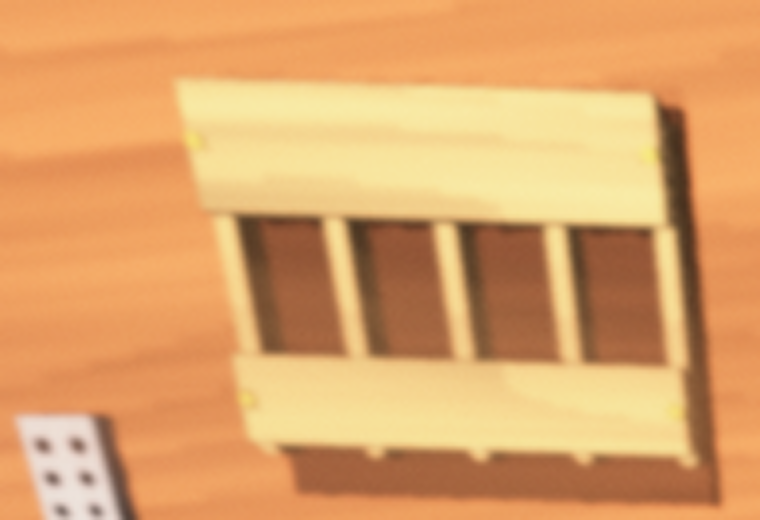

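The settled crop shows the case with four lanes, its bridge corners at crop pixels (176,78), (656,93), (250,443) and (692,458), and the wall noses and sill below the near bridge.

```bash
python3 - <<'E'
from h import *
C=cam("wrist")
px=np.array([(176,78),(656,93),(692,458),(250,443)])/4+[20,10]
w=ray(C,px,.022)[:,:2]; print(w.round(4).tolist())
loc=np.array([(.0625,.073),(.0625,-.073),(-.045,-.073),(-.045,.073)])
def fit(a,b):
    ca,cb=a.mean(0),b.mean(0);A=a-ca;B=b-cb
    t=np.arctan2((A[:,0]*B[:,1]-A[:,1]*B[:,0]).sum(),(A*B).sum()); r=np.array([[np.cos(t),-np.sin(t)],[np.sin(t),np.cos(t)]])
    return cb-r@ca,t,(B-A@r.T)
print(fit(loc,w))
# top camera, at corners
w=ray(cam("top"),[(237,169),(280,169)],.022)
# wall tops at far side of gap / near side
px=np.array([(227,214),(337,217),(448,221),(558,225),(667,228),(250,355),(357,358),(465,362),(572,364),(680,366)])/4+[20,10]
print(ray(C,px,.022)[:,:2].round(4).tolist()); print(ray(C,px,.017)[:,:2].round(4).tolist())
# board: inner tray/board
E
```

```text
[[0.6742, 0.3595], [0.6559, 0.2157], [0.5494, 0.2297], [0.5686, 0.3738]]
(array([0.60333718, 0.295807  ]), np.float64(-0.1308428876153848), array([[-5.92777527e-04, -5.47602860e-04],
       [ 8.06246320e-05,  3.75236774e-04],
       [ 1.99482530e-04,  4.11797620e-04],
       [ 3.12670365e-04, -2.39431534e-04]]))
[[0.6362, 0.3572], [0.632, 0.3233], [0.6274, 0.2891], [0.6229, 0.2551], [0.6187, 0.2213], [0.5952, 0.3644], [0.5908, 0.3303], [0.5862, 0.2959], [0.5821, 0.2615], [0.5781, 0.2269]]
[[0.6373, 0.3611], [0.633, 0.3267], [0.6284, 0.292], [0.6238, 0.2576], [0.6196, 0.2234], [0.5958, 0.3683], [0.5914, 0.3337], [0.5867, 0.2989], [0.5826, 0.2642], [0.5785, 0.2291]]
```

apply_moves:
  delta_pos:
    - [-0.05,-0.15,-0.4]
    - [-0.05,-0.15,-0.4]
    - [-0.05,-0.15,-0.4]
    - [-0.05,-0.15,-0.4]
    - [-0.05,-0.15,-0.4]
    - [-0.05,-0.15,-0.4]
  dr:
    - [0,0,-0.2]
    - [0,0,-0.2]
    - [0,0,-0.2]
    - [0,0,-0.2]
    - [0,0,-0.2]
    - [0,0,-0.2]
  jaw: [0.7,0.7,0.7,0.7,0.7,0.7]

```text
time: 2.13
tool_pos: [0.446, -0.0013, 0.1043]
tool_rot: [3.141, 0.005, -0.206]
contact_force: [0.1, 0.8, 0.4]
opening: 0.0646
grip_force: 0.0
```

apply_moves:
  delta_pos:
    - [0.012,0.012,-0.1]
    - [0.012,0.012,-0.1]
    - [0.012,0.012,-0.1]
    - [0.012,0.012,-0.1]
  dr:
    - [0,0,0]
    - [0,0,0]
    - [0,0,0]
    - [0,0,0]
  jaw: [0.42,0.42,0.42,0.42]

```text
time: 2.47
tool_pos: [0.4543, 0.0045, 0.0679]
tool_rot: [-3.142, -0.003, -0.203]
contact_force: [0.9, 0.4, 0.7]
opening: 0.0424
grip_force: 0.0
```

```bash
python3 - <<'E'
from h import *
im,C=shot("wrist","w3"); s=telemetry.observe(); print(s["tool_pos"],s["tool_rot"],s["opening"])
hs=cv2.cvtColor(im,cv2.COLOR_RGB2HSV); m=(hs[...,1]<60)&(hs[...,2]>110); m=cv2.morphologyEx(m.astype(np.uint8),cv2.MORPH_CLOSE,np.ones((7,7)))
for r in rects(m,C,.036,600,30000): print(r)
E
```

```text
[0.45447574 0.00437536 0.06810045] [-3.14150542 -0.00445037 -0.20274043] 0.0401718948603148
(486, -3, 128, 26, np.float64(-0.203), 7110.5, [327.0, 175.0])
(482, -90, 122, 26, np.float64(-0.184), 7329.5, [459.0, 155.0])
```

View pics/w3.png

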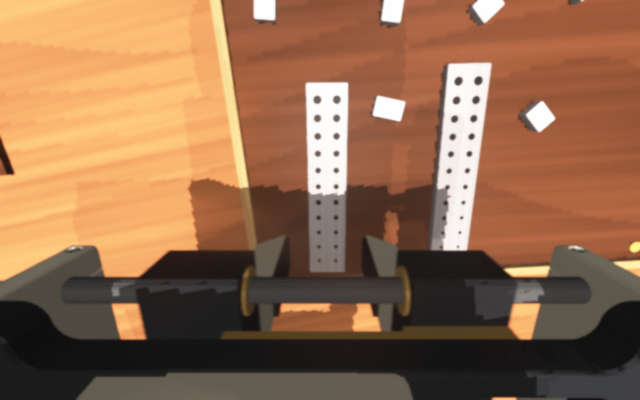

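The plate at (327,175) sits centred between the fingers, and the board's side rim at (240,150) is clear. I'll descend, grip and lift.

apply_moves:
  delta_pos:
    - [-0.005,0,-0.05]
    - [-0.005,0,-0.0925]
    - [-0.005,0,-0.0925]
    - [-0.005,0,-0.0925]
    - [-0.005,0,-0.0925]
    - [-0.005,0,-0.0925]
    - [-0.005,0,-0.0925]
    - [-0.005,0,-0.0925]
  dr:
    - [0,0,0]
    - [0,0,0]
    - [0,0,0]
    - [0,0,0]
    - [0,0,0]
    - [0,0,0]
    - [0,0,0]
    - [0,0,0]
  jaw: [0.42,0.42,0.42,0.2,0.2,0.2,0.2,0.2]
  force: 45

```text
time: 3.18
tool_pos: [0.4518, 0.0043, 0.0301]
tool_rot: [3.142, -0.003, -0.203]
contact_force: [-1.8, 0.5, 8.2]
opening: 0.0252
grip_force: 45.0
```

apply_moves:
  delta_pos:
    - [0,0,0.04]
    - [0,0,0.1]
    - [0,0,0.15]
    - [0,0,0.15]
    - [0,0,0.15]
  dr:
    - [0,0,0]
    - [0,0,0]
    - [0,0,0]
    - [0,0,0]
    - [0,0,0]
  jaw: [0.2,0.2,0.2,0.2,0.2]

```text
time: 3.6
tool_pos: [0.4514, 0.0044, 0.0895]
tool_rot: [-3.142, -0.003, -0.203]
contact_force: [-0.3, -0.2, -2.1]
opening: 0.0254
grip_force: 45.0
```

apply_moves:
  delta_pos:
    - [-0.035,0.1,0]
    - [-0.035,0.2,0]
    - [-0.035,0.3,0]
    - [-0.035,0.4,0]
    - [-0.035,0.5,0]
    - [-0.035,0.6,0]
    - [-0.035,0.7,0]
    - [-0.035,0.74,-0.08]
  dr:
    - [0,0,0.144]
    - [0,0,0.144]
    - [0,0,0.144]
    - [0,0,0.144]
    - [0,0,0.144]
    - [0,0,0.144]
    - [0,0,0.144]
    - [0,0,0.144]
  jaw: [0.2,0.2,0.2,0.2,0.2,0.2,0.2,0.2]

```text
time: 4.27
tool_pos: [0.4396, 0.3065, 0.0597]
tool_rot: [-3.135, -0.009, -0.128]
contact_force: [1.9, 0.6, -1.6]
opening: 0.0252
grip_force: 45.0
```

apply_moves:
  delta_pos:
    - [0,0,0]
    - [0,0,0]
    - [0,0,0]
  dr:
    - [0,0,0]
    - [0,0,0]
    - [0,0,0]
  jaw: [0.2,0.2,0.2]

```text
time: 4.52
tool_pos: [0.4362, 0.2997, 0.0557]
tool_rot: [3.14, 0.002, -0.131]
contact_force: [0.3, 0.0, -1.5]
opening: 0.0253
grip_force: 45.0
```

```bash
cat > inhand.py <<'E'
from h import *
import sys
O=np.array([.6033,.2958]); ya=-.131
def loc(p,O=O,ya=ya):
    c,s=np.cos(ya),np.sin(ya); d=np.asarray(p)[...,:2]-O; return d@np.array([[c,-s],[s,c]])
if __name__=="__main__":
    im,C=shot("wrist",sys.argv[1]); s=telemetry.observe(); print(s["tool_pos"],s["tool_rot"][2],s["opening"])
    print("tcp in case",loc(s["tool_pos"]))
    hs=cv2.cvtColor(im,cv2.COLOR_RGB2HSV); m=(hs[...,1]<60)&(hs[...,2]>110); m=cv2.morphologyEx(m.astype(np.uint8),cv2.MORPH_CLOSE,np.ones((7,7)))
    for r in rects(m,C,s["tool_pos"][2]+.0055,800,30000): print(r, loc(np.array(r[:2])/1000).round(4), "rel yaw",r[4]-ya)
E
python3 inhand.py w4
```

```text
[0.43693301 0.29955747 0.0564978 ] -0.13202289012875434 0.02552000177235454
tcp in case [-0.16543234 -0.01800651]
(490, 292, 88, 25, np.float64(-0.139), 7211.0, [325.0, 157.0]) [-0.1118 -0.0186] rel yaw -0.008000000000000007
(521, 414, 94, 19, np.float64(-0.093), 7183.0, [73.0, 121.0]) [-0.097   0.1064] rel yaw 0.038000000000000006
```

View pics/w4.png

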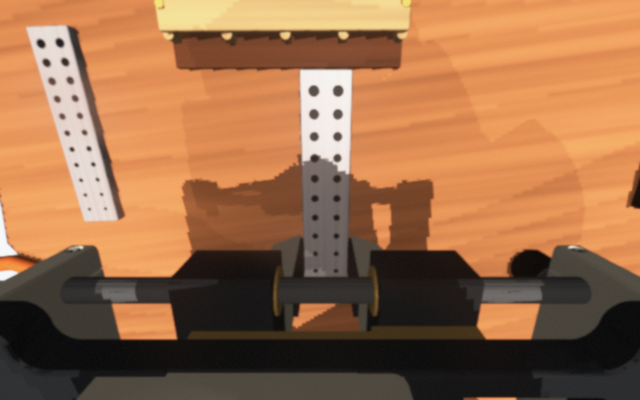

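The plate nose is at (326,70) over the sill and aligned with the lane between the noses at (286,36) and (343,36).

```bash
python3 - <<'E'
from inhand import *
C=cam("wrist")
for z in (.017,.022): print(loc(ray(C,[(226,38),(286,38),(343,38)],z)).round(4).tolist())
print("bridge",loc(ray(C,[(158,30),(408,32)],.022)).round(4).tolist(), "nose",loc(ray(C,[(301,70),(352,70)],telemetry.observe()["tool_pos"][2]+.007)).round(4).tolist())
E
```

```text
[[-0.0438, 0.0412], [-0.0438, 0.0051], [-0.0439, -0.0291]]
[[-0.0449, 0.0397], [-0.0449, 0.0045], [-0.045, -0.0289]]
bridge [[-0.0407, 0.0788], [-0.0419, -0.0667]] nose [[-0.0675, -0.007], [-0.0675, -0.0311]]
```

apply_moves:
  delta_pos:
    - [0.002,0.014,-0.05]
    - [0.002,0.014,-0.05]
    - [0.002,0.014,-0.05]
    - [0.002,0.014,-0.05]
  dr:
    - [0,0,0]
    - [0,0,0]
    - [0,0,0]
    - [0,0,0]
  jaw: [0.2,0.2,0.2,0.2]

```text
time: 4.9
tool_pos: [0.4382, 0.3054, 0.0375]
tool_rot: [-3.141, -0.001, -0.132]
contact_force: [-0.9, -0.7, -2.0]
opening: 0.025
grip_force: 45.0
```

```bash
python3 inhand.py w5; python3 - <<'E'
import cv2
im=cv2.imread("pics/w5.png")[0:110,140:440]; cv2.imwrite("pics/w5c.png",cv2.resize(im,None,fx=2.6,fy=2.6,interpolation=cv2.INTER_CUBIC))
E
```

```text
[0.43831948 0.30559776 0.03758914] -0.13213540529727208 0.025479770394675014
tcp in case [-0.16484677 -0.01183687]
(495, 298, 83, 25, np.float64(-0.138), 6915.0, [325.0, 156.0]) [-0.1077 -0.012 ] rel yaw -0.007000000000000006
(522, 428, 104, 21, np.float64(-0.093), 8510.0, [61.0, 124.0]) [-0.0979  0.1204] rel yaw 0.038000000000000006
```

View pics/w5c.png

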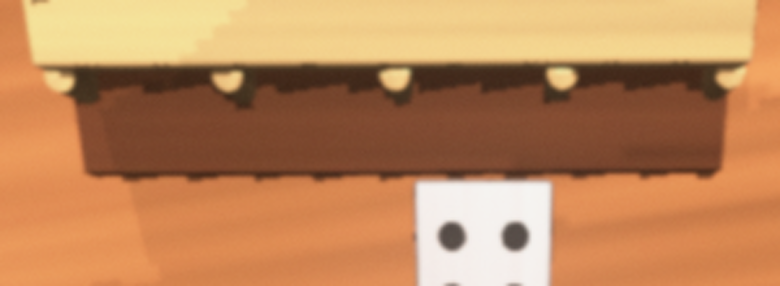

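The middle noses in the crop are at (396,78) and (561,78), so the lane centre is at 478.5. The plate centre is at 483, about 1 mm too far right. Yaw is aligned. I'll lower and start the insertion.

apply_moves:
  delta_pos:
    - [0,0.0025,-0.04]
    - [0,0.0025,-0.07]
    - [0,0.0025,-0.07]
    - [0.025,0,-0.07]
    - [0.05,-0.004,-0.07]
    - [0.075,-0.0075,-0.07]
    - [0.1,-0.011,-0.07]
    - [0.1,-0.011,-0.07]
  dr:
    - [0,0,0]
    - [0,0,0]
    - [0,0,0]
    - [0,0,0]
    - [0,0,0]
    - [0,0,0]
    - [0,0,0]
    - [0,0,0]
  jaw: [0.2,0.2,0.2,0.2,0.2,0.2,0.2,0.2]

```text
time: 5.62
tool_pos: [0.4603, 0.2995, 0.0041]
tool_rot: [3.127, 0.037, -0.132]
contact_force: [-45.4, 8.3, 0.6]
opening: 0.0251
grip_force: 45.0
```

```bash
python3 inhand.py w6; python3 - <<'E'
import cv2
im=cv2.imread("pics/w6.png")[0:200,140:500]; cv2.imwrite("pics/w6c.png",cv2.resize(im,None,fx=2,fy=2,interpolation=cv2.INTER_CUBIC))
E
```

```text
[0.46029013 0.29963272 0.0041517 ] -0.13125493748578032 0.025351821553247375
tcp in case [-0.14228518 -0.01488087]
(495, 296, 97, 26, np.float64(-0.083), 7899.0, [321.0, 186.0]) [-0.1074 -0.0139] rel yaw 0.048
(520, 458, 94, 27, np.float64(-0.099), 4824.0, [18.0, 188.0]) [-0.1038  0.1499] rel yaw 0.032
```

View pics/w6c.png

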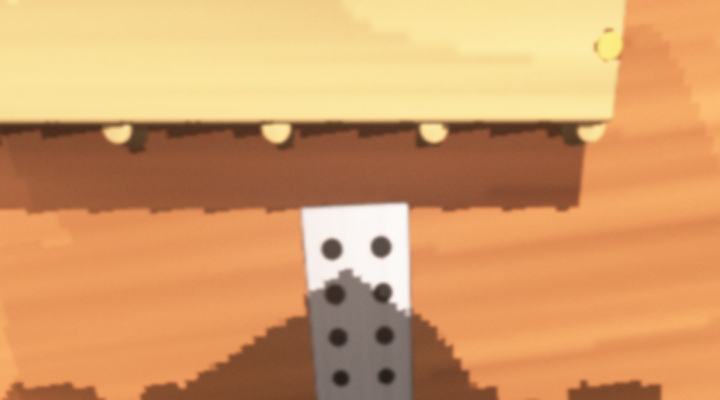

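The nose at (355,205) is stopped against the sill edge, so the plate droops, and it has now yawed slightly. I'll back off, raise and measure the droop.

apply_moves:
  delta_pos:
    - [-0.1,0.012,0.02]
    - [-0.1,0.012,0.06]
    - [-0.1,0.012,0.06]
    - [-0.1,0.012,0.06]
    - [-0.1,0.012,0.06]
    - [-0.1,0.012,0.06]
  dr:
    - [0,0,0]
    - [0,0,0]
    - [0,0,0]
    - [0,0,0]
    - [0,0,0]
    - [0,0,0]
  jaw: [0.2,0.2,0.2,0.2,0.2,0.2]
  force: 60

```text
time: 6.17
tool_pos: [0.4388, 0.3062, 0.0326]
tool_rot: [-3.141, -0.001, -0.132]
contact_force: [-0.7, -0.5, -1.9]
opening: 0.0251
grip_force: 59.6
```

```bash
cat > strip.py <<'E'
from inhand import *
def strip(im,C,st,W=.026):
    hs=cv2.cvtColor(im,cv2.COLOR_RGB2HSV); m=((hs[...,1]<60)&(hs[...,2]>70)).astype(np.uint8); m=cv2.morphologyEx(m,cv2.MORPH_CLOSE,np.ones((9,9)))
    n,lab,stt,_=cv2.connectedComponentsWithStats(m[:235]); 
    k=[i for i in range(1,n) if stt[i,4]>1500 and abs(stt[i,0]+stt[i,2]/2-325)<50]
    k=max(k,key=lambda i:stt[i,4]); r0,r1=stt[k,1]+4,min(stt[k,1]+stt[k,3]-4,232); rows=np.arange(r0,r1)
    L=[];Rr=[]
    for r in rows:
        xs=np.where(lab[r]==k)[0]; L.append(xs[0]-.5);Rr.append(xs[-1]+.5)
    def rob(y):
        y=np.array(y);w=np.ones(len(y),bool)
        for _ in range(4):
            p=np.polyfit(rows[w],y[w],1); e=y-np.polyval(p,rows); w=abs(e)<1.2
        return p
    pl,pr=rob(L),rob(Rr); f,cx,cy,Rw,c=C; out=[]
    for r in (stt[k,1],r1):
        l,rt=np.polyval(pl,r),np.polyval(pr,r); d=f*W/(rt-l); u=(l+rt)/2
        out.append(c+Rw@np.array([(u-cx)/f*d,(r-cy)/f*d,d]))
    a,b=out; print("nose",a.round(4),"case",loc(a).round(4),"near",b.round(4)); v=a-b
    print("slope up",np.arctan2(v[2],np.hypot(v[0],v[1])).round(4),"yaw rel case",(np.arctan2(v[1],v[0])-ya).round(4),"tcp",st["tool_pos"].round(4),"nose z - tcp z",(a[2]-st["tool_pos"][2]).round(4),"rows",r0,r1)
if __name__=="__main__":
    im,C=shot("wrist",sys.argv[1]); st=telemetry.observe(); print(st["tool_rot"].round(4)); strip(im,C,st)
E
python3 strip.py w7; python3 - <<'E'
from strip import *
st=dict(tool_pos=np.array([.43832,.3056,.03759]),tool_rot=[-3.141,-.001,-.132]); strip(cv2.imread("pics/w5.png")[:,:,::-1].copy(),cam("wrist",st),st)
E
```

```text
[ 3.1416e+00 -2.0000e-04 -1.3210e-01]
nose [0.5225 0.2976 0.0386] case [-0.0804 -0.0088] near [0.4512 0.3048 0.0316]
slope up 0.0972 yaw rel case 0.0303 tcp [0.4385 0.3061 0.0323] nose z - tcp z 0.0063 rows 105 231
nose [0.5366 0.2921 0.0384] case [-0.0657 -0.0124] near [0.45   0.3038 0.0349]
slope up 0.0394 yaw rel case -0.0033 tcp [0.4383 0.3056 0.0376] nose z - tcp z 0.0008 rows 73 231
```

```bash
python3 - <<'E'
from strip import *
st=dict(tool_pos=np.array([.4545,.0044,.0681]),tool_rot=[-3.1415,-.0045,-.2027]); strip(cv2.imread("pics/w3.png")[:,:,::-1].copy(),cam("wrist",st),st)
st=dict(tool_pos=np.array([.43693,.29956,.0565]),tool_rot=[3.14,.002,-.132]); strip(cv2.imread("pics/w4.png")[:,:,::-1].copy(),cam("wrist",st),st)
im,C=shot("side","s1"); st=telemetry.observe(); p=st["tool_pos"]; print(proj(C,p)); u,v=proj(C,p+[.05,0,0])[0].astype(int)
cv2.imwrite("pics/s1c.png",cv2.resize(im[v-60:v+60,u-100:u+60],None,fx=4.5,fy=4.5,interpolation=cv2.INTER_CUBIC)[:,:,::-1]); print(u,v)
E
```

```text
nose [ 0.5487 -0.016   0.0373] case [-0.0134 -0.3163] near [0.453  0.0033 0.0337]
slope up 0.0362 yaw rel case -0.068 tcp [0.4545 0.0044 0.0681] nose z - tcp z -0.0308 rows 86 231
nose [0.5351 0.286  0.0574] case [-0.0663 -0.0186] near [0.4484 0.2977 0.0533]
slope up 0.046 yaw rel case -0.0024 tcp [0.4369 0.2996 0.0565] nose z - tcp z 0.0009 rows 73 231
[[373.71856733 267.29947724]]
354 266
```

View pics/s1c.png

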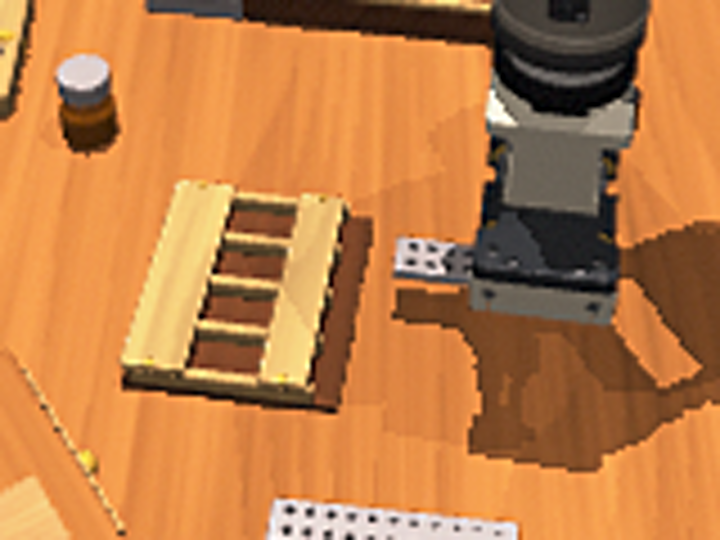

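The side view shows the case and the plate held between the fingers, with the nose free of the sill. Calibrated against the flat plate, the strip measure says the plate now tilts nose-up and sits about 7 mm low in the grip. I'll set it on the bench and regrip it low and flat.

apply_moves:
  delta_pos:
    - [0,0,-0.03]
    - [0,0,-0.058]
    - [0,0,-0.058]
    - [0,0,-0.058]
    - [0,0,-0.058]
    - [0,0,-0.058]
  dr:
    - [0,0,0]
    - [0,0,0]
    - [0,0,0]
    - [0,0,0]
    - [0,0,0]
    - [0,0,0]
  jaw: [0.2,0.2,0.2,0.42,0.42,0.42]

```text
time: 6.77
tool_pos: [0.4382, 0.3067, 0.0098]
tool_rot: [-3.141, -0.001, -0.131]
contact_force: [-0.4, 0.8, 0.2]
opening: 0.0375
grip_force: 0.0
```

```bash
python3 strip.py w8
```

```text
[-3.1409e+00 -1.1000e-03 -1.3120e-01]
nose [0.5207 0.2965 0.004 ] case [-0.082  -0.0101] near [ 0.4453  0.3052 -0.0039]
slope up 0.1038 yaw rel case 0.0168 tcp [0.4382 0.3067 0.0099] nose z - tcp z -0.0059 rows 108 231
```

View pics/w8.png

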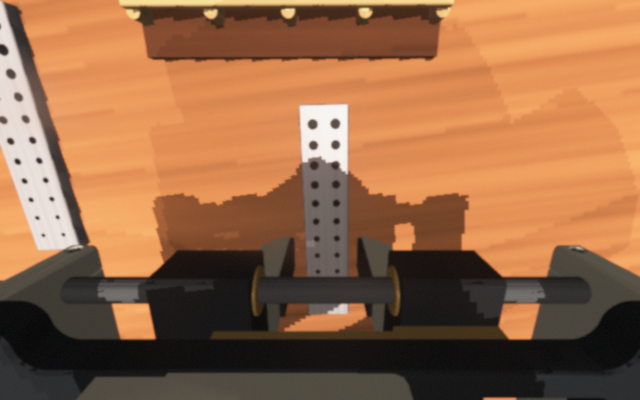

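The plate lies flat on the bench at (324,210) with its nose at (324,105), lined up between the fingers. The tail is at row 313. The strip slope measure is unreliable in the shadow. The more likely cause of the jam is that I commanded z about 2 mm too low. I'll regrip at a known height.

apply_moves:
  delta_pos:
    - [-0.025,0.003,0]
    - [-0.025,0.003,-0.017]
    - [-0.025,0.003,-0.017]
    - [-0.025,0.003,-0.017]
    - [-0.025,0.003,-0.017]
    - [-0.025,0.003,-0.017]
    - [-0.025,0.003,-0.017]
  dr:
    - [0,0,0]
    - [0,0,0]
    - [0,0,0]
    - [0,0,0]
    - [0,0,0]
    - [0,0,0]
    - [0,0,0]
  jaw: [0.42,0.42,0.42,0.2,0.2,0.2,0.2]
  force: 60

```text
time: 7.4
tool_pos: [0.4278, 0.3076, 0.0025]
tool_rot: [3.142, -0.0, -0.131]
contact_force: [-0.1, 0.0, -1.0]
opening: 0.0247
grip_force: 60.0
```

apply_moves:
  delta_pos:
    - [0,0,0.02]
    - [0,0,0.02]
    - [0,0,0.02]
    - [0,0,0.02]
    - [0,0,0.02]
  dr:
    - [0,0,0]
    - [0,0,0]
    - [0,0,0]
    - [0,0,0]
    - [0,0,0]
  jaw: [0.2,0.2,0.2,0.2,0.2]

```text
time: 7.82
tool_pos: [0.4276, 0.3076, 0.0104]
tool_rot: [3.141, 0.0, -0.131]
contact_force: [-0.0, 0.3, -2.0]
opening: 0.0248
grip_force: 60.0
```

```bash
cat > nose.py <<'E'
from inhand import *
im,C=shot("wrist",sys.argv[1]); s=telemetry.observe(); print(s["tool_pos"].round(4),s["tool_rot"].round(4),"tcp case",loc(s["tool_pos"]).round(4))
hs=cv2.cvtColor(im,cv2.COLOR_RGB2HSV); m=((hs[...,1]<60)&(hs[...,2]>150)).astype(np.uint8); m=cv2.morphologyEx(m,cv2.MORPH_CLOSE,np.ones((9,9)))
n,lab,stt,cen=cv2.connectedComponentsWithStats(m[:240])
for i in range(1,n):
    if stt[i,4]>600 and abs(cen[i][0]-325)<60:
        r=stt[i,1]; 
        for q in (r+4,r+25):
            xs=np.where(lab[q]==i)[0]; print("plate row",q,"cols",xs[0],xs[-1],"mid",(xs[0]+xs[-1])/2)
        mid=(xs[0]+xs[-1])/2; print("nose case",loc(ray(C,[(mid,r)],s["tool_pos"][2]+.005)).round(4))
# pale wood, nose bumps below the near bridge
y=((hs[...,0]>14)&(hs[...,0]<32)&(hs[...,2]>150)&(hs[...,1]>60)&(hs[...,1]<140)).astype(np.uint8)
cols=np.array([ (np.where(y[:110,c])[0].max() if y[:110,c].any() else -1) for c in range(640)])
v=cols[cols>0]; b=int(np.median(v)); runs=np.where(cols>=b+3)[0]
if len(runs):
    g=np.split(runs,np.where(np.diff(runs)>2)[0]+1); px=[(k.mean(),b+2) for k in g if len(k)>2]; print("noses",np.round(px,1).tolist()); print(loc(ray(C,px,.02)).round(4).tolist())
E
python3 nose.py w9
```

```text
[0.4275 0.3076 0.0104] [ 3.1413e+00  3.0000e-04 -1.3120e-01] tcp case [-0.1758 -0.0113]
plate row 85 cols 298 349 mid 323.5
plate row 106 cols 299 348 mid 323.5
nose case [[-0.0825 -0.0108]]
  return _methods._mean(a, axis=axis, dtype=dtype,
  ret = ret.dtype.type(ret / rcount)
Traceback (most recent call last):
  File "nose.py", line 14, in <module>
    v=cols[cols>0]; b=int(np.median(v)); runs=np.where(cols>=b+3)[0]
                      ~~~^^^^^^^^^^^^^^
ValueError: cannot convert float NaN to integer
```

apply_moves:
  delta_pos:
    - [0.025,-0.0033,0]
    - [0.05,-0.0066,0]
    - [0.07,-0.0092,0]
    - [0.09,-0.0118,0]
    - [0.11,-0.0145,0]
    - [0.13,-0.0171,0]
    - [0.15,-0.0197,0]
    - [0.15,-0.0197,0]
  dr:
    - [0,0,0]
    - [0,0,0]
    - [0,0,0]
    - [0,0,0]
    - [0,0,0]
    - [0,0,0]
    - [0,0,0]
    - [0,0,0]
  jaw: [0.2,0.2,0.2,0.2,0.2,0.2,0.2,0.2]

```text
time: 8.53
tool_pos: [0.4897, 0.2995, 0.0106]
tool_rot: [-3.141, -0.002, -0.132]
contact_force: [0.8, 0.0, -2.6]
opening: 0.0247
grip_force: 60.0
```

```bash
sed -i 's/^y=((hs.*/sys.exit()/' nose.py; python3 nose.py w10
```

```text
[0.4886 0.2995 0.0104] [-3.1414e+00 -4.0000e-04 -1.3210e-01] tcp case [-0.1142 -0.0113]
plate row 133 cols 299 348 mid 323.5
plate row 154 cols 300 348 mid 324.0
nose case [[-0.0424 -0.0109]]
```

View pics/w10.png

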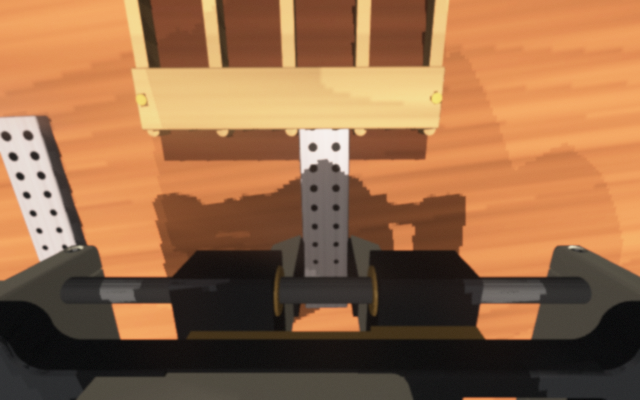

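The nose is going in cleanly under the bridge at (325,130). I'll advance further, release, back off, close the jaws and push from behind.

apply_moves:
  delta_pos:
    - [0.025,-0.0033,0]
    - [0.05,-0.0066,0]
    - [0.07,-0.0092,0]
    - [0.084,-0.011,0]
    - [0.084,-0.011,0]
    - [0.084,-0.011,0]
    - [0.084,-0.011,0]
    - [0.084,-0.011,0]
  dr:
    - [0,0,0]
    - [0,0,0]
    - [0,0,0]
    - [0,0,0]
    - [0,0,0]
    - [0,0,0]
    - [0,0,0]
    - [0,0,0]
  jaw: [0.2,0.2,0.2,0.2,0.2,0.42,0.42,0.42]

```text
time: 9.25
tool_pos: [0.5211, 0.2955, 0.0107]
tool_rot: [-3.142, -0.0, -0.131]
contact_force: [-0.0, -0.7, 0.0]
opening: 0.0374
grip_force: 0.0
```

apply_moves:
  delta_pos:
    - [-0.05,0.0066,0]
    - [-0.1,0.0132,0]
    - [-0.165,0.021,0]
    - [-0.165,0.021,-0.013]
    - [-0.165,0.021,-0.013]
    - [-0.165,0.021,-0.013]
    - [-0.165,0.021,-0.013]
    - [-0.165,0.021,-0.013]
  dr:
    - [0,0,0]
    - [0,0,0]
    - [0,0,0]
    - [0,0,0]
    - [0,0,0]
    - [0,0,0]
    - [0,0,0]
    - [0,0,0]
  jaw: [0.42,0.42,0.42,0.42,0,0,0,0]

```text
time: 9.92
tool_pos: [0.4563, 0.3038, 0.0055]
tool_rot: [-3.141, -0.001, -0.132]
contact_force: [1.0, -0.3, -0.3]
opening: 0.0162
grip_force: 0.0
```

```bash
python3 nose.py w11
```

```text
[0.4562 0.3037 0.0054] [-3.1413e+00 -7.0000e-04 -1.3180e-01] tcp case [-0.1469 -0.0114]
plate row 55 cols 300 351 mid 325.5
plate row 76 cols 298 351 mid 324.5
nose case [[-0.0404 -0.0113]]
```

apply_moves:
  delta_pos:
    - [0,0,0]
    - [0.04,-0.0053,0]
    - [0.07,-0.0092,0]
    - [0.1,-0.0132,0]
    - [0.125,-0.0165,0]
    - [0.15,-0.0198,0]
    - [0.165,-0.0217,0]
    - [0.172,-0.0227,0]
  dr:
    - [0,0,0]
    - [0,0,0]
    - [0,0,0]
    - [0,0,0]
    - [0,0,0]
    - [0,0,0]
    - [0,0,0]
    - [0,0,0]
  jaw: [0,0,0,0,0,0,0,0]

```text
time: 10.63
tool_pos: [0.5225, 0.2946, 0.005]
tool_rot: [3.141, 0.005, -0.132]
contact_force: [-14.7, 4.1, 9.8]
opening: 0.0001
grip_force: 7.4
```

apply_moves:
  delta_pos:
    - [0,0,0]
    - [0,0,0]
  dr:
    - [0,0,0]
    - [0,0,0]
  jaw: [0,0]

```text
time: 10.8
tool_pos: [0.5224, 0.2946, 0.005]
tool_rot: [3.14, 0.004, -0.131]
contact_force: [-5.8, 0.4, 2.7]
opening: 0.0005
grip_force: 2.8
```

```bash
python3 nose.py w12; python3 - <<'E'
from h import *
# case gap darkness: where plate visible in lane gap; sill front edge & tail
im=cv2.imread("pics/w12.png"); hs=cv2.cvtColor(im,cv2.COLOR_BGR2HSV)
for c in (280,325,370): print(c,[tuple(int(x) for x in hs[r,c]) for r in range(0,250,6)])
E
```

```text
[0.5223 0.2946 0.005 ] [ 3.1403  0.0037 -0.1312] tcp case [-0.0801 -0.0118]
plate row 48 cols 298 353 mid 325.5
plate row 69 cols 299 353 mid 326.0
nose case [[ 0.0292 -0.0124]]
280 [(21, 104, 247), (22, 102, 247), (22, 99, 248), (20, 107, 242), (19, 111, 237), (19, 116, 234), (19, 112, 237), (15, 129, 128), (21, 103, 247), (22, 99, 247), (21, 103, 245), (20, 106, 244), (19, 111, 240), (18, 118, 232), (16, 126, 222), (15, 129, 214), (15, 129, 206), (14, 134, 189), (13, 135, 174), (12, 141, 159), (12, 143, 153), (11, 147, 158), (10, 148, 155), (11, 148, 146), (18, 117, 232), (18, 113, 235), (19, 111, 239), (19, 109, 239), (20, 106, 242), (21, 105, 244), (21, 101, 247), (21, 104, 245), (21, 103, 245), (12, 150, 73), (11, 147, 73), (12, 154, 73), (12, 153, 75), (12, 154, 121), (12, 156, 119), (12, 155, 123), (12, 154, 111), (11, 155, 112)]
325 [(21, 103, 247), (22, 100, 247), (22, 96, 249), (23, 95, 249), (21, 101, 247), (19, 111, 236), (19, 108, 240), (14, 104, 103), (9, 14, 238), (10, 13, 239), (10, 13, 239), (10, 13, 238), (8, 13, 238), (9, 14, 238), (11, 15, 237), (11, 15, 237), (12
[... 359 characters left out ...]
09), (11, 38, 95), (14, 121, 42)]
370 [(21, 101, 248), (22, 100, 248), (23, 95, 249), (23, 94, 249), (22, 98, 249), (21, 101, 247), (22, 100, 248), (15, 132, 108), (14, 136, 178), (13, 141, 184), (12, 145, 169), (11, 150, 160), (11, 149, 151), (10, 148, 145), (10, 152, 146), (10, 150, 153), (10, 154, 149), (10, 151, 140), (10, 149, 140), (10, 153, 140), (10, 152, 143), (9, 155, 151), (10, 156, 149), (10, 150, 138), (20, 107, 241), (21, 104, 245), (21, 101, 246), (22, 99, 248), (22, 97, 249), (20, 107, 242), (21, 103, 245), (17, 123, 217), (16, 130, 143), (10, 148, 74), (11, 153, 70), (10, 156, 67), (11, 153, 65), (11, 164, 123), (11, 163, 119), (11, 161, 106), (11, 160, 116), (11, 161, 114)]
```

```bash
python3 - <<'E'
from inhand import *
C=cam("wrist"); im=cv2.imread("pics/w12.png"); hs=cv2.cvtColor(im,cv2.COLOR_BGR2HSV)
for c in (300,325,345):
    print([int(v) for v in hs[186:202,c,2]],[tuple(int(t) for t in hs[r,c,1:]) for r in range(228,248,2)])
print(loc(ray(C,[(325,197)],.022)).round(4), [loc(ray(C,[(325,r)],.014)).round(4).tolist() for r in (236,240,244)])
# bridge side ends: find columns extents of bridge rows 165
row=hs[165]; y=(row[:,0]>14)&(row[:,0]<30)&(row[:,1]<135)&(row[:,2]>130); xs=np.where(y)[0]; print(xs[0],xs[-1],loc(ray(C,[(xs[0],165),(xs[-1],165)],.022)).round(4))
E
```

```text
[139, 139, 140, 141, 141, 141, 141, 142, 138, 127, 105, 83, 75, 75, 74, 72] [(158, 118), (156, 119), (155, 120), (158, 118), (157, 114), (153, 110), (155, 107), (125, 104), (71, 93), (61, 92)]
[135, 137, 139, 140, 141, 141, 139, 141, 138, 131, 116, 114, 116, 114, 116, 117] [(35, 108), (37, 110), (35, 108), (37, 109), (33, 109), (33, 107), (38, 95), (80, 51), (115, 42), (121, 42)]
[135, 137, 139, 142, 141, 141, 141, 141, 137, 126, 115, 114, 118, 116, 118, 118] [(34, 111), (32, 111), (34, 111), (33, 109), (35, 110), (33, 108), (38, 102), (52, 89), (53, 91), (58, 88)]
[[-0.0416 -0.0119]] [[[-0.0663, -0.0119]], [[-0.0687, -0.0119]], [[-0.0712, -0.0119]]]
140 437 [[-0.0255  0.0773]
 [-0.0256 -0.066 ]]
```

apply_moves:
  delta_pos:
    - [-0.02,0,0]
    - [-0.04,0,0.08]
    - [-0.06,0,0.18]
    - [-0.1,-0.1,0.25]
    - [-0.15,-0.2,0.25]
    - [-0.19,-0.3,0.25]
    - [-0.19,-0.4,0.25]
    - [-0.19,-0.5,0.25]
  dr:
    - [0,0,0]
    - [0,0,-0.106]
    - [0,0,-0.106]
    - [0,0,-0.106]
    - [0,0,-0.106]
    - [0,0,-0.106]
    - [0,0,-0.106]
    - [0,0,-0.106]
  jaw: [0,0,0,0.2,0.42,0.42,0.42,0.42]

```text
time: 11.52
tool_pos: [0.4466, 0.1022, 0.1058]
tool_rot: [3.142, -0.001, -0.182]
contact_force: [0.5, -0.7, -0.5]
opening: 0.0286
grip_force: 0.0
```

apply_moves:
  delta_pos:
    - [0,-0.1,0]
    - [0,-0.2,0]
    - [0,-0.3,0]
    - [0,-0.4,0]
    - [0,-0.45,-0.08]
    - [0,-0.45,-0.08]
    - [0,-0.45,-0.08]
    - [0,-0.45,-0.08]
  dr:
    - [0,0,0]
    - [0,0,0]
    - [0,0,0]
    - [0,0,0]
    - [0,0,0]
    - [0,0,0]
    - [0,0,0]
    - [0,0,0]
  jaw: [0.42,0.42,0.42,0.42,0.42,0.42,0.42,0.42]

```text
time: 12.18
tool_pos: [0.4482, -0.0762, 0.0736]
tool_rot: [-3.142, 0.0, -0.184]
contact_force: [-0.4, 0.5, -0.4]
opening: 0.038
grip_force: 0.0
```

```bash
sed -i 's/^O=.*/O=np.array([.6075,.3014]); ya=-.131/' inhand.py; cat > pl.py <<'E'
from inhand import *
def plates(fn,z):
    im,C=shot("wrist",fn); s=telemetry.observe(); print(s["tool_pos"].round(4),s["tool_rot"].round(4),"open",round(s["opening"],4),"tcp case",loc(s["tool_pos"]).round(4))
    hs=cv2.cvtColor(im,cv2.COLOR_RGB2HSV); m=(hs[...,1]<60)&(hs[...,2]>80); m[245:]=0; m=cv2.morphologyEx(m.astype(np.uint8),cv2.MORPH_CLOSE,np.ones((7,7)))
    for r in rects(m,C,z,100,30000): print(r)
plates(sys.argv[1],float(sys.argv[2]))
E
python3 pl.py w13 .036
```

```text
[ 0.4485 -0.0759  0.0739] [ 3.1415e+00 -9.0000e-04 -1.8330e-01] open 0.0382 tcp case [-0.1083 -0.3948]
(503, -142, 16, 13, np.float64(0.622), 469.5, [409.0, 134.0])
(526, -52, 19, 13, np.float64(1.17), 539.5, [265.0, 123.0])
(488, -92, 110, 26, np.float64(-0.187), 6112.0, [336.0, 162.0])
(570, -114, 15, 13, np.float64(-0.978), 559.0, [349.0, 28.0])
(581, -61, 19, 12, np.float64(-0.313), 689.0, [259.0, 25.0])
(555, -213, 21, 11, np.float64(-1.528), 735.5, [521.0, 21.0])
(596, 8, 17, 14, np.float64(-0.267), 706.5, [137.0, 22.0])
(568, -165, 20, 14, np.float64(1.386), 636.0, [438.0, 10.0])
```

apply_moves:
  delta_pos:
    - [-0.006,-0.02,0]
    - [-0.006,-0.02,-0.06]
    - [-0.006,-0.02,-0.107]
    - [-0.006,-0.02,-0.107]
    - [-0.006,-0.02,-0.107]
    - [-0.006,-0.02,-0.107]
    - [-0.006,-0.02,-0.107]
    - [-0.006,-0.02,-0.107]
  dr:
    - [0,0,0]
    - [0,0,0]
    - [0,0,0]
    - [0,0,0]
    - [0,0,0]
    - [0,0,0]
    - [0,0,0]
    - [0,0,0]
  jaw: [0.42,0.42,0.42,0.42,0.2,0.2,0.2,0.2]
  force: 60

```text
time: 12.9
tool_pos: [0.4464, -0.0846, 0.0315]
tool_rot: [3.141, -0.002, -0.184]
contact_force: [-0.4, 2.3, 4.8]
opening: 0.0243
grip_force: 60.0
```

apply_moves:
  delta_pos:
    - [0,0,0.05]
    - [0,0,0.1]
    - [0,0,0.1]
    - [-0.042,0.1,0.1]
    - [-0.042,0.2,0.1]
    - [-0.042,0.3,0.1]
    - [-0.042,0.4,0.1]
    - [-0.042,0.5,0.1]
  dr:
    - [0,0,0]
    - [0,0,0]
    - [0,0,0]
    - [0,0,0.106]
    - [0,0,0.106]
    - [0,0,0.106]
    - [0,0,0.106]
    - [0,0,0.106]
  jaw: [0.2,0.2,0.2,0.2,0.2,0.2,0.2,0.2]

```text
time: 13.57
tool_pos: [0.4284, 0.117, 0.0702]
tool_rot: [3.141, 0.0, -0.132]
contact_force: [1.2, -1.0, -1.9]
opening: 0.0244
grip_force: 60.0
```

apply_moves:
  delta_pos:
    - [0,0.1,0]
    - [0,0.2,0]
    - [0,0.3,0]
    - [0,0.35,0]
    - [0,0.39,0]
    - [0,0.39,-0.08]
    - [0,0.39,-0.08]
    - [0,0.39,-0.08]
  dr:
    - [0,0,0]
    - [0,0,0]
    - [0,0,0]
    - [0,0,0]
    - [0,0,0]
    - [0,0,0]
    - [0,0,0]
    - [0,0,0]
  jaw: [0.2,0.2,0.2,0.2,0.2,0.2,0.2,0.2]

```text
time: 14.23
tool_pos: [0.4273, 0.2707, 0.0371]
tool_rot: [3.139, 0.004, -0.131]
contact_force: [0.2, 0.1, -1.2]
opening: 0.0243
grip_force: 60.0
```

```bash
python3 pl.py w14 .042; python3 - <<'E'
from inhand import *
im=cv2.imread("pics/w14.png")[:,:,::-1].copy(); C=cam("wrist"); hs=cv2.cvtColor(im,cv2.COLOR_RGB2HSV)
y=((hs[...,0]>=16)&(hs[...,0]<32)&(hs[...,1]<125)&(hs[...,2]>150)).astype(np.uint8); y[130:]=0
n,l,st,c=cv2.connectedComponentsWithStats(y)
for i in range(1,n):
    if st[i,4]>60: print(st[i],c[i].round(1),loc(ray(C,[c[i]],.02)).round(4).tolist())
E
```

```text
[0.4284 0.2708 0.0382] [ 3.1403e+00  1.8000e-03 -1.3130e-01] open 0.0244 tcp case [-0.1735 -0.0537]
(478, 258, 89, 42, np.float64(-0.132), 7973.5, [327.0, 167.0])
(509, 424, 83, 23, np.float64(-0.107), 4097.0, [16.0, 149.0])
(540, 286, 25, 22, np.float64(-0.13), 2767.0, [261.0, 40.0])
[  77    0  285    9 2357] [217.    3.7] [[-0.0408, 0.0021]]
[85 11 12  8 67] [90.5 14.7] [[-0.0457, 0.0689]]
[153  11  11   8  63] [158.1  14.7] [[-0.0458, 0.0335]]
[218  10  12   9  81] [223.7  13.8] [[-0.0454, -0.0009]]
[283  10  12   9  81] [288.6  13.9] [[-0.0454, -0.0349]]
[339  75  10  15  98] [343.1  81.1] [[-0.0781, -0.064]]
```

apply_moves:
  delta_pos:
    - [0,0.003,-0.03]
    - [0,0.003,-0.062]
    - [0,0.003,-0.062]
    - [0,0.003,-0.062]
    - [0,0.003,-0.062]
  dr:
    - [0,0,0]
    - [0,0,0]
    - [0,0,0]
    - [0,0,0]
    - [0,0,0]
  jaw: [0.2,0.2,0.2,0.2,0.2]

```text
time: 14.7
tool_pos: [0.4298, 0.2724, 0.0149]
tool_rot: [-3.141, -0.001, -0.132]
contact_force: [0.0, 0.2, -2.2]
opening: 0.0249
grip_force: 60.0
```

```bash
python3 nose.py w15
```

```text
[0.4299 0.2725 0.0149] [-3.1407e+00 -1.6000e-03 -1.3180e-01] tcp case [-0.1724 -0.0518]
plate row 78 cols 299 349 mid 324.0
plate row 99 cols 299 349 mid 324.0
nose case [[-0.076  -0.0517]]
```

apply_moves:
  delta_pos:
    - [0.0,-0.001,-0.009]
    - [0.025,-0.004,-0.009]
    - [0.05,-0.0076,-0.009]
    - [0.07,-0.0102,-0.009]
    - [0.09,-0.0128,-0.009]
    - [0.11,-0.0155,-0.009]
    - [0.13,-0.0181,-0.009]
    - [0.13,-0.0181,-0.009]
  dr:
    - [0,0,0]
    - [0,0,0]
    - [0,0,0]
    - [0,0,0]
    - [0,0,0]
    - [0,0,0]
    - [0,0,0]
    - [0,0,0]
  jaw: [0.2,0.2,0.2,0.2,0.2,0.2,0.2,0.2]

```text
time: 15.42
tool_pos: [0.4836, 0.2651, 0.0104]
tool_rot: [-3.141, -0.003, -0.132]
contact_force: [0.8, 0.4, -1.1]
opening: 0.0246
grip_force: 60.0
```

apply_moves:
  delta_pos:
    - [0.025,-0.0033,0]
    - [0.05,-0.0066,0]
    - [0.07,-0.0092,0]
    - [0.07,-0.0092,0]
    - [0.07,-0.0092,0]
    - [0.07,-0.0092,0]
    - [0.07,-0.0092,0]
    - [0.07,-0.0092,0]
  dr:
    - [0,0,0]
    - [0,0,0]
    - [0,0,0]
    - [0,0,0]
    - [0,0,0]
    - [0,0,0]
    - [0,0,0]
    - [0,0,0]
  jaw: [0.2,0.2,0.2,0.2,0.4,0.4,0.4,0.4]

```text
time: 16.08
tool_pos: [0.5087, 0.2617, 0.0102]
tool_rot: [3.141, 0.0, -0.131]
contact_force: [0.1, -0.2, -0.5]
opening: 0.0367
grip_force: 0.0
```

apply_moves:
  delta_pos:
    - [-0.05,0.0066,0]
    - [-0.1,0.0132,0]
    - [-0.15,0.0195,0]
    - [-0.15,0.0195,-0.01]
    - [-0.15,0.0195,-0.014]
    - [-0.15,0.0195,-0.014]
    - [-0.15,0.0195,-0.014]
    - [-0.15,0.0195,-0.014]
  dr:
    - [0,0,0]
    - [0,0,0]
    - [0,0,0]
    - [0,0,0]
    - [0,0,0]
    - [0,0,0]
    - [0,0,0]
    - [0,0,0]
  jaw: [0.4,0.4,0.4,0.4,0,0,0,0]

```text
time: 16.75
tool_pos: [0.4499, 0.2694, 0.0046]
tool_rot: [-3.141, -0.001, -0.132]
contact_force: [0.6, -0.9, -0.1]
opening: 0.0148
grip_force: 0.0
```

```bash
python3 pl.py w16 .014
```

```text
[0.4498 0.2693 0.0045] [-3.1414e+00 -6.0000e-04 -1.3170e-01] open 0.0103 tcp case [-0.1521 -0.0524]
(518, 260, 79, 26, np.float64(-0.118), 8163.0, [325.0, 126.0])
(547, 290, 29, 26, np.float64(-0.118), 3528.0, [254.0, 79.0])
```

apply_moves:
  delta_pos:
    - [0,0,0]
    - [0.04,-0.0053,0]
    - [0.07,-0.0092,0]
    - [0.1,-0.0132,0]
    - [0.125,-0.0165,0]
    - [0.15,-0.0198,0]
    - [0.17,-0.0224,0]
    - [0.18,-0.0237,0]
  dr:
    - [0,0,0]
    - [0,0,0]
    - [0,0,0]
    - [0,0,0]
    - [0,0,0]
    - [0,0,0]
    - [0,0,0]
    - [0,0,0]
  jaw: [0,0,0,0,0,0,0,0]

```text
time: 17.47
tool_pos: [0.5182, 0.2599, 0.0041]
tool_rot: [3.14, 0.008, -0.132]
contact_force: [-21.9, 5.2, 15.3]
opening: 0.0006
grip_force: 11.5
```

apply_moves:
  delta_pos:
    - [0,0,0]
    - [0,0,0]
  dr:
    - [0,0,0]
    - [0,0,0]
  jaw: [0,0]

```text
time: 17.63
tool_pos: [0.518, 0.2599, 0.0041]
tool_rot: [3.14, 0.007, -0.131]
contact_force: [-9.8, 1.7, 6.7]
opening: 0.0003
grip_force: 5.1
```

```bash
python3 pl.py w17 .014; python3 - <<'E'
from h import *
im,C=shot("top","t2"); hs=cv2.cvtColor(im,cv2.COLOR_RGB2HSV); m=(hs[...,1]<60)&(hs[...,2]>110)
m[:, :195]=0;m[:,440:]=0;m[:160]=0;m[250:]=0
for r in rects(m,C,.008,3): print(r)
E
```

```text
[0.518  0.26   0.0041] [ 3.1396  0.0066 -0.1311] open 0.0001 tcp case [-0.0834 -0.0528]
(540, 256, 26, 26, np.float64(-0.132), 2052.0, [326.0, 221.0])
(546, 291, 26, 25, np.float64(1.439), 1841.5, [261.0, 219.0])
(609, 282, 42, 26, np.float64(-0.131), 5040.0, [252.0, 90.0])
(605, 248, 43, 26, np.float64(-0.13), 5110.0, [325.0, 90.0])
(455, 362, 79, 18, np.float64(0.331), 78.5, [238.0, 232.0])
(492, 347, 26, 19, np.float64(-0.789), 30.5, [243.0, 221.0])
(506, -144, 14, 11, np.float64(0.418), 9.5, [389.0, 214.0])
(496, 242, 80, 50, np.float64(0.35), 121.5, [275.0, 215.0])
(530, -51, 17, 10, np.float64(1.548), 11.0, [360.0, 208.0])
(559, -218, 17, 10, np.float64(-1.394), 9.0, [410.0, 198.0])
(524, 462, 125, 24, np.float64(-0.092), 222.0, [209.0, 213.0])
(575, -115, 15, 10, np.float64(-0.808), 9.0, [379.0, 194.0])
(576, -169, 12, 12, np.float64(-0.81), 11.0, [395.0, 194.0])
(587, -61, 17, 11, np.float64(-0.274), 10.0, [363.0, 191.0])
(575, 385, 68, 17, np.float64(0.327), 76.5, [232.0, 198.0])
(602, 11, 14, 10, np.float64(-0.027), 10.5, [341.0, 187.0])
(590, 320, 103, 75, np.float64(-1.241), 589.0, [251.0, 192.0])
(617, 260, 69, 17, np.float64(0.35), 76.5, [269.0, 185.0])
(649, -112, 295, 64, np.float64(1.435), 1462.5, [378.0, 173.0])
```

apply_moves:
  delta_pos:
    - [-0.03,0,0]
    - [-0.05,0,0.06]
    - [-0.07,0,0.14]
    - [-0.07,0.1,0.165]
    - [-0.07,0.2,0.165]
    - [-0.07,0.3,0.165]
    - [-0.07,0.4,0.165]
    - [-0.07,0.5,0.165]
  dr:
    - [0,0,0]
    - [0,0,0.072]
    - [0,0,0.072]
    - [0,0,0.072]
    - [0,0,0.072]
    - [0,0,0.072]
    - [0,0,0.072]
    - [0,0,0.072]
  jaw: [0,0,0,0.2,0.42,0.42,0.42,0.42]

```text
time: 18.4
tool_pos: [0.4931, 0.4618, 0.0708]
tool_rot: [-3.141, -0.001, -0.095]
contact_force: [0.6, 0.2, -1.0]
opening: 0.0294
grip_force: 0.0
```

apply_moves:
  delta_pos:
    - [0,0,0]
    - [0,0,0]
    - [0,0,0]
  dr:
    - [0,0,0]
    - [0,0,0]
    - [0,0,0]
  jaw: [0.42,0.42,0.42]

```text
time: 18.65
tool_pos: [0.4928, 0.4596, 0.0699]
tool_rot: [3.14, 0.001, -0.095]
contact_force: [0.3, -1.2, -0.0]
opening: 0.0388
grip_force: 0.0
```

```bash
python3 pl.py w18 .008
```

```text
[0.4931 0.459  0.0702] [ 3.1406e+00  6.0000e-04 -9.5700e-02] open 0.0387 tcp case [-0.134   0.1413]
(525, 625, 195, 82, np.float64(1.475), 15549.0, [124.0, 210.0])
(541, 252, 29, 28, np.float64(-0.135), 1428.5, [601.0, 128.0])
(545, 287, 29, 28, np.float64(-0.129), 1478.0, [554.0, 126.0])
(528, 460, 119, 25, np.float64(-0.09), 4943.0, [320.0, 165.0])
(603, 245, 36, 24, np.float64(-0.095), 1530.5, [626.0, 33.0])
(607, 278, 35, 27, np.float64(-0.113), 2331.0, [580.0, 29.0])
```

apply_moves:
  delta_pos:
    - [-0.0075,0.011,0]
    - [-0.0075,0.011,-0.1]
    - [-0.0075,0.011,-0.168]
    - [-0.0075,0.011,-0.168]
    - [-0.0075,0.011,-0.168]
    - [-0.0075,0.011,-0.168]
    - [-0.0075,0.011,-0.168]
    - [-0.0075,0.011,-0.168]
  dr:
    - [0,0,0]
    - [0,0,0]
    - [0,0,0]
    - [0,0,0]
    - [0,0,0]
    - [0,0,0]
    - [0,0,0]
    - [0,0,0]
  jaw: [0.42,0.42,0.42,0.42,0.2,0.2,0.2,0.2]
  force: 60

```text
time: 19.37
tool_pos: [0.4903, 0.4639, 0.0037]
tool_rot: [3.141, -0.0, -0.096]
contact_force: [0.8, -1.0, 0.2]
opening: 0.0247
grip_force: 60.0
```

apply_moves:
  delta_pos:
    - [0,0,0.05]
    - [0,0,0.12]
    - [-0.05,0,0.12]
    - [-0.118,-0.05,0.12]
    - [-0.118,-0.12,0.12]
    - [-0.118,-0.218,0.1]
    - [-0.118,-0.218,0.08]
    - [-0.118,-0.218,0.08]
  dr:
    - [0,0,0]
    - [0,0,0]
    - [0,0,-0.072]
    - [0,0,-0.072]
    - [0,0,-0.072]
    - [0,0,-0.072]
    - [0,0,-0.072]
    - [0,0,-0.072]
  jaw: [0.2,0.2,0.2,0.2,0.2,0.2,0.2,0.2]

```text
time: 20.03
tool_pos: [0.4418, 0.3748, 0.0341]
tool_rot: [3.139, 0.003, -0.134]
contact_force: [-0.0, 0.3, -2.2]
opening: 0.0245
grip_force: 60.0
```

apply_moves:
  delta_pos:
    - [0,0,0]
    - [0,0,0]
    - [0,0,0]
  dr:
    - [0,0,0]
    - [0,0,0]
    - [0,0,0]
  jaw: [0.2,0.2,0.2]

```text
time: 20.28
tool_pos: [0.4433, 0.3782, 0.0357]
tool_rot: [-3.141, -0.001, -0.13]
contact_force: [-0.6, 0.5, -1.7]
opening: 0.0243
grip_force: 60.0
```

```bash
cat > noses.py <<'E'
from inhand import *
import subprocess
subprocess.run(["python3","nose.py",sys.argv[1]])
im=cv2.imread(f"pics/{sys.argv[1]}.png")[:,:,::-1].copy(); C=cam("wrist"); hs=cv2.cvtColor(im,cv2.COLOR_RGB2HSV)
y=((hs[...,0]>=16)&(hs[...,0]<32)&(hs[...,1]<125)&(hs[...,2]>150)).astype(np.uint8); y[130:]=0
n,l,st,c=cv2.connectedComponentsWithStats(y)
for i in range(1,n):
    if 40<st[i,4]<400: print(st[i],c[i].round(1),loc(ray(C,[c[i]],.02)).round(4).tolist())
E
python3 noses.py w19
```

```text
[0.4431 0.3782 0.0356] [-3.1409e+00 -8.0000e-04 -1.3030e-01] tcp case [-0.173   0.0546]
plate row 76 cols 299 350 mid 324.5
plate row 97 cols 300 350 mid 325.0
nose case [[-0.0755  0.0546]]
this script no longer has the robotException ignored in: <_io.TextIOWrapper mode='rw' encoding='UTF-8'>
Traceback (most recent call last):
BrokenPipeError: [Errno 32] Broken pipe
```

```bash
sed -i '/subprocess/d' noses.py; python3 noses.py w19
```

```text
[489  15  12   9  80] [494.   18.9] [[-0.0477, -0.0333]]
[555  15  11   8  55] [560.5  19. ] [[-0.0478, -0.0678]]
[292  16  10   8  54] [296.1  19.8] [[-0.0482, 0.0696]]
[358  17  11   7  55] [362.8  19.7] [[-0.0481, 0.0349]]
[423  16  12   8  69] [428.4  18.7] [[-0.0477, 0.0008]]
[339  74  11  16  96] [344.1  80.3] [[-0.0773, 0.044]]
```

apply_moves:
  delta_pos:
    - [0,-0.0055,-0.03]
    - [0,-0.0055,-0.06]
    - [0,-0.0055,-0.06]
    - [0,-0.0055,-0.06]
    - [0.025,-0.0088,-0.06]
    - [0.05,-0.0121,-0.06]
    - [0.07,-0.0147,-0.06]
    - [0.07,-0.0147,-0.06]
  dr:
    - [0,0,0]
    - [0,0,0]
    - [0,0,0]
    - [0,0,0]
    - [0,0,0]
    - [0,0,0]
    - [0,0,0]
    - [0,0,0]
  jaw: [0.2,0.2,0.2,0.2,0.2,0.2,0.2,0.2]

```text
time: 21.0
tool_pos: [0.4738, 0.3712, 0.0119]
tool_rot: [-3.14, -0.003, -0.133]
contact_force: [0.2, 0.6, -2.5]
opening: 0.0242
grip_force: 60.0
```

```bash
python3 nose.py w20
```

```text
[0.4725 0.371  0.0116] [-3.1408e+00 -1.2000e-03 -1.3260e-01] tcp case [-0.143   0.0514]
plate row 79 cols 299 350 mid 324.5
plate row 100 cols 299 350 mid 324.5
nose case [[-0.0457  0.0516]]
```

apply_moves:
  delta_pos:
    - [0.015,0.0002,0]
    - [0.04,-0.0031,0]
    - [0.065,-0.0064,0]
    - [0.09,-0.0097,0]
    - [0.11,-0.0123,0]
    - [0.131,-0.0151,0]
    - [0.131,-0.0151,0]
    - [0.131,-0.0151,0]
  dr:
    - [0,0,0]
    - [0,0,0]
    - [0,0,0]
    - [0,0,0]
    - [0,0,0]
    - [0,0,0]
    - [0,0,0]
    - [0,0,0]
  jaw: [0.2,0.2,0.2,0.2,0.2,0.2,0.2,0.2]

```text
time: 21.72
tool_pos: [0.5236, 0.3649, 0.0111]
tool_rot: [3.141, 0.0, -0.132]
contact_force: [-0.1, 0.1, -1.4]
opening: 0.0242
grip_force: 60.0
```

```bash
python3 nose.py w21
```

```text
[0.5231 0.365  0.011 ] [ 3.1412e+00  7.0000e-04 -1.3150e-01] tcp case [-0.092   0.0521]
plate row 75 cols 299 350 mid 324.5
plate row 96 cols 299 350 mid 324.5
nose case [[0.0062 0.052 ]]
```

Now I'll release, back off, close the jaws and push home.

apply_moves:
  delta_pos:
    - [0,0,0]
    - [0,0,0]
    - [0,0,0]
    - [-0.05,0.0066,0]
    - [-0.1,0.0132,0]
    - [-0.15,0.0198,0]
    - [-0.15,0.0198,0]
    - [-0.15,0.0198,-0.016]
  dr:
    - [0,0,0]
    - [0,0,0]
    - [0,0,0]
    - [0,0,0]
    - [0,0,0]
    - [0,0,0]
    - [0,0,0]
    - [0,0,0]
  jaw: [0.42,0.42,0.42,0.42,0.42,0.42,0,0]

```text
time: 22.43
tool_pos: [0.4634, 0.3741, 0.0063]
tool_rot: [-3.14, -0.002, -0.13]
contact_force: [1.3, 0.3, 0.3]
opening: 0.0293
grip_force: 0.0
```

apply_moves:
  delta_pos:
    - [0,0,0]
    - [0,0,0]
    - [0.04,-0.0053,0]
    - [0.07,-0.0092,0]
    - [0.1,-0.0132,0]
    - [0.125,-0.0165,0]
    - [0.15,-0.0198,0]
    - [0.165,-0.0217,0]
  dr:
    - [0,0,0]
    - [0,0,0]
    - [0,0,0]
    - [0,0,0]
    - [0,0,0]
    - [0,0,0]
    - [0,0,0]
    - [0,0,0]
  jaw: [0,0,0,0,0,0,0,0]

```text
time: 23.1
tool_pos: [0.5306, 0.3643, 0.0047]
tool_rot: [-3.141, -0.0, -0.132]
contact_force: [-1.4, 1.7, 1.2]
opening: 0.0003
grip_force: 0.9
```

apply_moves:
  delta_pos:
    - [0.008,-0.001,0]
    - [0.016,-0.002,0]
    - [0.016,-0.002,0]
  dr:
    - [0,0,0]
    - [0,0,0]
    - [0,0,0]
  jaw: [0,0,0]

```text
time: 23.35
tool_pos: [0.5312, 0.3642, 0.0046]
tool_rot: [3.139, 0.01, -0.131]
contact_force: [-16.3, 4.4, 9.7]
opening: 0.0004
grip_force: 8.7
```

```bash
python3 pl.py w22 .014
```

```text
[0.5312 0.3641 0.0046] [ 3.1393  0.0091 -0.1312] open 0.0006 tcp case [-0.0838  0.0522]
(554, 360, 27, 26, np.float64(-0.133), 2075.0, [328.0, 221.0])
(542, 258, 26, 25, np.float64(1.438), 2079.5, [518.0, 218.0])
(546, 292, 26, 26, np.float64(1.438), 2028.5, [455.0, 218.0])
(609, 283, 42, 27, np.float64(-0.13), 5192.5, [474.0, 87.0])
(618, 353, 44, 26, np.float64(-0.088), 5061.5, [324.0, 89.0])
(605, 249, 43, 26, np.float64(-0.129), 4998.5, [547.0, 87.0])
```

All three plates stopped at the same home position, with TCP at case x −0.0835. Next is the scraper.

apply_moves:
  delta_pos:
    - [-0.03,0,0]
    - [-0.05,0,0.08]
    - [-0.06,0,0.18]
    - [-0.08,-0.08,0.25]
    - [-0.09,-0.16,0.3]
    - [-0.1,-0.25,0.35]
    - [-0.1,-0.35,0.36]
    - [-0.1,-0.45,0.36]
  dr:
    - [0,0,0]
    - [0,0,0]
    - [0,0,0.2]
    - [0,0,0.4]
    - [0,0,0.652]
    - [0,0,0.652]
    - [0,0,0.652]
    - [0,0,0.652]
  jaw: [0,0,0,0.2,0.5,0.5,0.5,0.5]

```text
time: 24.07
tool_pos: [0.4967, 0.1822, 0.1512]
tool_rot: [3.141, -0.005, 0.196]
contact_force: [1.4, 0.9, -0.8]
opening: 0.0294
grip_force: 0.0
```

apply_moves:
  delta_pos:
    - [0,-0.1,0]
    - [0,-0.2,0]
    - [0,-0.3,0]
    - [0,-0.4,0]
    - [0,-0.5,0]
    - [0,-0.6,0]
    - [0,-0.7,0]
    - [0,-0.8,0]
  dr:
    - [0,0,0]
    - [0,0,0]
    - [0,0,0]
    - [0,0,0]
    - [0,0,0]
    - [0,0,0]
    - [0,0,0]
    - [0,0,0]
  jaw: [0.5,0.5,0.5,0.5,0.5,0.5,0.5,0.5]

```text
time: 24.73
tool_pos: [0.4955, -0.1391, 0.1492]
tool_rot: [3.141, -0.001, 0.194]
contact_force: [0.9, 0.5, -0.5]
opening: 0.0459
grip_force: 0.0
```

apply_moves:
  delta_pos:
    - [-0.02,-0.1,0]
    - [-0.04,-0.2,0]
    - [-0.06,-0.3,0]
    - [-0.07,-0.4,0]
    - [-0.07,-0.5,0]
    - [-0.07,-0.62,0]
    - [-0.07,-0.67,0]
    - [-0.07,-0.67,0]
  dr:
    - [0,0,0]
    - [0,0,0]
    - [0,0,0]
    - [0,0,0]
    - [0,0,0]
    - [0,0,0]
    - [0,0,0]
    - [0,0,0]
  jaw: [0.5,0.5,0.5,0.5,0.5,0.5,0.5,0.5]

```text
time: 25.4
tool_pos: [0.4665, -0.4106, 0.1486]
tool_rot: [3.138, -0.0, 0.189]
contact_force: [-1.5, 0.6, -0.0]
opening: 0.0462
grip_force: 0.0
```

apply_moves:
  delta_pos:
    - [0,0,0]
    - [0,0,0]
  dr:
    - [0,0,0]
    - [0,0,0]
  jaw: [0.5,0.5]

```text
time: 25.57
tool_pos: [0.4673, -0.404, 0.1485]
tool_rot: [-3.141, 0.0, 0.194]
contact_force: [-0.1, 0.7, 0.2]
opening: 0.0458
grip_force: 0.0
```

```bash
python3 - <<'E'
from h import *
im,C=shot("wrist","w23"); s=telemetry.observe(); print(s["tool_pos"].round(4),s["tool_rot"].round(4))
hs=cv2.cvtColor(im,cv2.COLOR_RGB2HSV)
c=im[:250,150:550].copy(); cv2.imwrite("pics/w23c.png",cv2.resize(c,None,fx=1.9,fy=1.9,interpolation=cv2.INTER_CUBIC)[:,:,::-1])
E
```

```text
[ 0.4676 -0.4034  0.1488] [-3.1409e+00  4.0000e-04  1.9530e-01]
```

View pics/w23c.png

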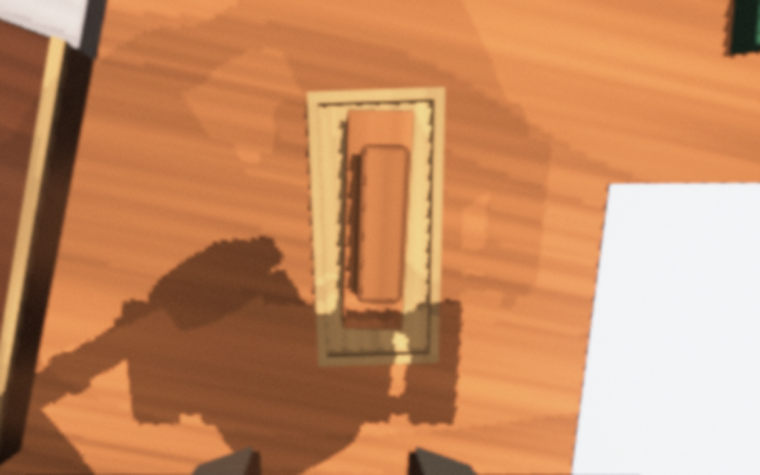

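The crop shows the stand with corners (307,92), (445,88), (438,362) and (318,366), and the rib top with corners (362,146), (408,146), (403,303) and (357,300). The fingertips are at the bottom.

```bash
python3 - <<'E'
from h import *
C=cam("wrist")
q=lambda p,z: ray(C,np.array(p)/1.9+[150,0],z)[:,:2]
for n,p,z in (("rib",[(362,146),(408,146),(403,303),(357,300)],.067),("stand",[(307,92),(445,88),(438,362),(318,366)],.012),("foot",[(348,110),(413,110)],.033)):
    w=q(p,z); print(n,w.round(4).tolist(),w.mean(0).round(4))
    if len(w)==4:
        a=(w[0]+w[1])/2-(w[2]+w[3])/2; print("len",np.linalg.norm(a).round(4),"yaw",np.arctan2(a[1],a[0]).round(4),"wid",np.linalg.norm((w[0]+w[3]-w[1]-w[2])/2).round(4))
# board rim/edges via top camera & plain points
print("rim top",q([(62,40)],.033), q([(92,48)],.028))
C2=cam("top"); print(ray(C2,[(328,243),(417,252)],.033).round(3).tolist())
E
```

```text
rib [[0.5724, -0.3943], [0.5759, -0.4123], [0.5146, -0.4248], [0.512, -0.405]] [ 0.5437 -0.4091]
len 0.062 yaw 0.1877 wid 0.0191
stand [[0.597, -0.365], [0.6115, -0.4292], [0.4799, -0.4594], [0.4649, -0.3953]] [ 0.5383 -0.4122]
len 0.1353 yaw 0.2257 wid 0.0659
foot [[0.5897, -0.3859], [0.5953, -0.4145]] [ 0.5925 -0.4002]
rim top [[ 0.5926968  -0.25890588]] [[ 0.59301323 -0.26972598]]
[[0.411, 0.061, 0.033], [0.375, -0.227, 0.033]]
```

apply_moves:
  delta_pos:
    - [0.07,-0.01,0]
    - [0.14,-0.014,0]
    - [0.19,-0.014,-0.05]
    - [0.19,-0.014,-0.13]
    - [0.19,-0.014,-0.2]
    - [0.19,-0.014,-0.25]
    - [0.19,-0.014,-0.277]
    - [0.19,-0.014,-0.277]
  dr:
    - [0,0,-0.01]
    - [0,0,-0.01]
    - [0,0,-0.01]
    - [0,0,-0.01]
    - [0,0,-0.01]
    - [0,0,-0.01]
    - [0,0,-0.01]
    - [0,0,-0.01]
  jaw: [0.5,0.5,0.5,0.5,0.5,0.5,0.5,0.5]

```text
time: 26.28
tool_pos: [0.5428, -0.4076, 0.0355]
tool_rot: [-3.138, 0.003, 0.191]
contact_force: [-0.9, -0.3, 0.1]
opening: 0.0459
grip_force: 0.0
```

apply_moves:
  delta_pos:
    - [0,0,0]
    - [0,0,0]
    - [0,0,0]
    - [0,0,0]
    - [0,0,0]
    - [0,0,0]
  dr:
    - [0,0,0]
    - [0,0,0]
    - [0,0,0]
    - [0,0,0]
    - [0,0,0]
    - [0,0,0]
  jaw: [0.5,0.15,0.15,0.15,0.15,0.15]
  force: 60

```text
time: 26.78
tool_pos: [0.5439, -0.4102, 0.0389]
tool_rot: [3.141, -0.001, 0.19]
contact_force: [-0.5, 1.4, 4.5]
opening: 0.0196
grip_force: 60.0
```

```bash
python3 - <<'E'
from h import *
im=cv2.imread("pics/top0.png"); hs=cv2.cvtColor(im,cv2.COLOR_BGR2HSV); C=cam("top")
print([tuple(int(t) for t in hs[215,c]) for c in (325,328,330,333,336,360,400,415,418,421,424)])
m=((hs[...,2]<125)&(hs[...,1]>90)).astype(np.uint8); m[:150]=0; m[265:]=0; m[:,:315]=0; m[:,435:]=0
m=cv2.morphologyEx(m,cv2.MORPH_CLOSE,np.ones((5,5)))
for z in (.028,): 
    for r in rects(m,C,z,800): print("dark",r)
t=((hs[...,1]<60)&(hs[...,2]>110)).astype(np.uint8); t[:155]=0;t[190:]=0;t[:,:325]=0;t[:,430:]=0
for r in rects(t,C,.004,800): print("tray",r)
# tray/board boundary points
pts=[]
for c in range(342,416,4):
    rr=np.where(t[:,c])[0]; pts.append((c,rr.max()+.5))
w=ray(C,pts,.028)[:,:2]; p=np.polyfit(w[:,1],w[:,0],1); print("edge: x at y=-.1",np.polyval(p,-.1),"slope",p[0])
E
python3 - <<'E'
import cv2,sys
sys.path.insert(0,'.')
from h import *
# wrist w13: edge tray/board + left/right rims
st=dict(tool_pos=np.array([.4485,-.0759,.0739]),tool_rot=[3.1415,-.0009,-.1833])
im=cv2.imread("pics/w13.png"); hs=cv2.cvtColor(im,cv2.COLOR_BGR2HSV); C=cam("wrist",st)
y=((hs[...,0]>=14)&(hs[...,0]<32)&(hs[...,1]<150)&(hs[...,2]>140)).astype(np.uint8)
for r in rects(y,C,.033,150): print(r)
E
```

```text
[(12, 171, 167), (13, 173, 167), (20, 119, 176), (11, 164, 98), (11, 159, 98), (10, 158, 103), (10, 157, 99), (11, 163, 103), (15, 132, 85), (13, 169, 172), (13, 169, 173)]
dark (502, -91, 299, 223, np.float64(1.435), 5720.0, [372.0, 215.0])
tray (650, -112, 296, 64, np.float64(1.435), 1464.5, [378.0, 173.0])
edge: x at y=-.1 0.6091356894642962 slope 0.07484230197625019
(387, 92, 20, 16, np.float64(1.387), 253.0, [140.0, 331.0])
(404, 91, 25, 13, np.float64(1.387), 289.0, [131.0, 310.0])
(338, -215, 33, 27, np.float64(-0.184), 985.5, [520.0, 319.0])
(366, -84, 34, 25, np.float64(1.387), 812.5, [353.0, 319.0])
(519, -97, 48, 25, np.float64(-0.152), 1606.0, [338.0, 118.0])
(463, -270, 184, 107, np.float64(-0.184), 21488.5, [589.0, 159.0])
(533, 105, 184, 123, np.float64(-0.152), 32213.5, [64.0, 152.0])
```

apply_moves:
  delta_pos:
    - [0,0,0.06]
    - [0,0,0.15]
    - [-0.02,0.05,0.2]
    - [-0.05,0.12,0.2]
    - [-0.08,0.2,0.2]
    - [-0.1,0.28,0.2]
    - [-0.12,0.36,0.2]
    - [-0.14,0.44,0.2]
  dr:
    - [0,0,0]
    - [0,0,0]
    - [0,0,0.25]
    - [0,0,0.5]
    - [0,0,0.75]
    - [0,0,1]
    - [0,0,1]
    - [0,0,1]
  jaw: [0.15,0.15,0.15,0.15,0.15,0.15,0.15,0.15]

```text
time: 27.45
tool_pos: [0.4868, -0.2325, 0.1182]
tool_rot: [3.142, -0.0, 0.69]
contact_force: [0.2, -0.8, -1.3]
opening: 0.0199
grip_force: 60.0
```

apply_moves:
  delta_pos:
    - [-0.02,0.06,0]
    - [-0.04,0.12,0]
    - [-0.06,0.164,0]
    - [-0.06,0.164,0]
    - [-0.06,0.164,0]
    - [-0.06,0.164,0]
  dr:
    - [0,0,0.25]
    - [0,0,0.5]
    - [0,0,0.75]
    - [0,0,1]
    - [0,0,1]
    - [0,0,1]
  jaw: [0.15,0.15,0.15,0.15,0.15,0.15]

```text
time: 27.95
tool_pos: [0.464, -0.1685, 0.1184]
tool_rot: [3.141, 0.0, 1.186]
contact_force: [-0.0, -0.1, -1.2]
opening: 0.0196
grip_force: 60.0
```

apply_moves:
  delta_pos:
    - [0,0,0]
    - [0,0,0]
    - [0,0,-0.05]
    - [0,0,-0.05]
    - [0,0,-0.05]
  dr:
    - [0,0,0.25]
    - [0,0,0.49]
    - [0,0,0.49]
    - [0,0,0.49]
    - [0,0,0.49]
  jaw: [0.15,0.15,0.15,0.15,0.15]

```text
time: 28.37
tool_pos: [0.4632, -0.1686, 0.0975]
tool_rot: [-3.14, -0.001, 1.431]
contact_force: [0.2, -0.6, -0.8]
opening: 0.0191
grip_force: 60.0
```

```bash
cat > chips.py <<'E'
from inhand import *
OB=np.array([.503,-.097]); yb=-.136
def scan(name,fn,z=.035):
    im,C=shot(name,fn); s=telemetry.observe(); hs=cv2.cvtColor(im,cv2.COLOR_RGB2HSV); m=(hs[...,1]<60)&(hs[...,2]>110)
    print(name,s["tool_pos"].round(4),s["tool_rot"].round(3),"open",round(s["opening"],4),"tcp board",loc(s["tool_pos"],OB,yb).round(3))
    for r in rects(m,C,z,5 if name=="top" else 40):
        b=loc(np.array(r[:2])/1000,OB,yb)*1000
        if abs(b[1])<165 and -125<b[0]<200: print("  board",b.round(0).tolist(),r[2:])
for n in sys.argv[2:]: scan(n,sys.argv[1]+n)
E
python3 chips.py a top wrist
```

```text
top [ 0.4636 -0.1688  0.0981] [-3.141 -0.     1.431] open 0.0196 tcp board [-0.029 -0.076]
  board [-36.0, -135.0] (23, 23, np.float64(-0.057), 27.5, [417.0, 230.0])
  board [-77.0, -96.0] (145, 83, np.float64(1.072), 259.0, [400.0, 233.0])
  board [14.0, -59.0] (27, 10, np.float64(-0.499), 17.5, [393.0, 212.0])
  board [16.0, 51.0] (17, 10, np.float64(1.548), 11.0, [360.0, 208.0])
  board [68.0, -6.0] (14, 9, np.float64(-0.808), 9.0, [379.0, 194.0])
  board [72.0, 48.0] (17, 10, np.float64(-0.274), 10.0, [363.0, 191.0])
  board [50.0, -147.0] (108, 79, np.float64(1.07), 710.5, [421.0, 204.0])
  board [78.0, 121.0] (14, 10, np.float64(-0.027), 10.5, [341.0, 187.0])
  board [80.0, -83.0] (79, 18, np.float64(-0.499), 104.5, [402.0, 193.0])
  board [140.0, 7.0] (290, 63, np.float64(1.437), 1409.5, [378.0, 173.0])
wrist [ 0.4639 -0.1688  0.0985] [3.141 0.    1.432] open 0.0195 tcp board [-0.029 -0.076]
  board [126.0, -147.0] (56, 9, np.float64(-0.139), 398.0, [505.0, 292.0])
  board [67.0, -103.0] (13, 9, np.float64(-0.317), 107.0, [442.0, 247.0])
  board [76.0, -60.0] (17, 14, np.float64(0.572), 348.0, [461.0, 196.0])
  board [5.0, -46.0] (15, 13, np.float64(0.58), 285.5, [372.0, 179.0])
  board [68.0, -8.0] (15, 13, np.float64(-1.016), 348.5, [459.0, 128.0])
  board [73.0, 45.0] (19, 12, np.float64(-0.312), 521.0, [476.0, 46.0])
  board [16.0, 49.0] (19, 13, np.float64(1.176), 545.0, [393.0, 42.0])
  board [168.0, -15.0] (175, 3, np.float64(1.435), 716.0, [597.0, 123.0])
  board [130.0, -29.0] (202, 50, np.float64(1.436), 18198.0, [543.0, 133.0])
```

apply_moves:
  delta_pos:
    - [0,0,-0.05]
    - [0,0,-0.088]
    - [0,0,-0.088]
    - [0.03,-0.0041,-0.088]
    - [0.06,-0.0082,-0.088]
    - [0.09,-0.0123,-0.088]
    - [0.12,-0.0164,-0.088]
    - [0.15,-0.0206,-0.088]
  dr:
    - [0,0,0]
    - [0,0,0]
    - [0,0,0]
    - [0,0,0]
    - [0,0,0]
    - [0,0,0]
    - [0,0,0]
    - [0,0,0]
  jaw: [0.15,0.15,0.15,0.15,0.15,0.15,0.15,0.15]

```text
time: 29.13
tool_pos: [0.5246, -0.1769, 0.0639]
tool_rot: [3.141, 0.0, 1.433]
contact_force: [0.4, -0.6, -1.9]
opening: 0.0196
grip_force: 60.0
```

apply_moves:
  delta_pos:
    - [0.03,-0.0041,0]
    - [0.06,-0.0082,0]
    - [0.09,-0.0123,0]
    - [0.12,-0.0164,0]
    - [0.15,-0.0205,0]
    - [0.18,-0.0246,0]
    - [0.195,-0.0267,0]
    - [0.195,-0.0267,0]
  dr:
    - [0,0,0]
    - [0,0,0]
    - [0,0,0]
    - [0,0,0]
    - [0,0,0]
    - [0,0,0]
    - [0,0,0]
    - [0,0,0]
  jaw: [0.15,0.15,0.15,0.15,0.15,0.15,0.15,0.15]

```text
time: 29.8
tool_pos: [0.6029, -0.1876, 0.0636]
tool_rot: [3.14, 0.0, 1.434]
contact_force: [0.1, 0.1, -1.7]
opening: 0.0195
grip_force: 60.0
```

```bash
python3 chips.py b wrist
```

```text
wrist [ 0.6018 -0.1873  0.0632] [3.141 0.    1.434] open 0.0197 tcp board [ 0.11  -0.076]
  board [-34.0, -124.0] (22, 5, np.float64(-0.137), 94.0, [129.0, 293.0])
  board [69.0, -8.0] (14, 12, np.float64(-0.975), 400.0, [258.0, 131.0])
  board [74.0, 45.0] (19, 12, np.float64(-0.308), 712.0, [259.0, 34.0])
  board [18.0, 49.0] (18, 13, np.float64(1.172), 719.0, [160.0, 28.0])
  board [176.0, 5.0] (115, 3, np.float64(1.439), 579.0, [434.0, 99.0])
  board [141.0, -13.0] (151, 61, np.float64(1.435), 21358.0, [379.0, 115.0])
```

apply_moves:
  delta_pos:
    - [0,0,0.05]
    - [0,0,0.1]
    - [-0.06,0.057,0.1]
    - [-0.12,0.113,0.1]
    - [-0.18,0.17,0.1]
    - [-0.24,0.227,0.1]
    - [-0.306,0.289,0.1]
    - [-0.306,0.289,0.1]
  dr:
    - [0,0,0]
    - [0,0,0]
    - [0,0,0]
    - [0,0,0]
    - [0,0,0]
    - [0,0,0]
    - [0,0,0]
    - [0,0,0]
  jaw: [0.15,0.15,0.15,0.15,0.15,0.15,0.15,0.15]

```text
time: 30.52
tool_pos: [0.4721, -0.0673, 0.1023]
tool_rot: [-3.133, -0.002, 1.436]
contact_force: [-0.6, 0.1, -1.7]
opening: 0.0197
grip_force: 60.0
```

```bash
python3 chips.py c wrist
```

```text
wrist [ 0.4757 -0.0694  0.1031] [-3.138e+00 -1.000e-03  1.436e+00] open 0.0195 tcp board [-0.031  0.024]
  board [131.0, -77.0] (50, 39, np.float64(-0.128), 1932.5, [509.0, 320.0])
  board [122.0, -46.0] (56, 8, np.float64(-0.128), 419.5, [504.0, 291.0])
  board [71.0, -6.0] (17, 10, np.float64(-0.899), 160.0, [451.0, 250.0])
  board [73.0, 46.0] (21, 12, np.float64(-0.315), 342.0, [464.0, 191.0])
  board [18.0, 49.0] (19, 15, np.float64(1.2), 380.0, [393.0, 187.0])
  board [78.0, 119.0] (18, 13, np.float64(-0.267), 435.5, [484.0, 93.0])
  board [131.0, 56.0] (175, 51, np.float64(1.437), 14412.0, [543.0, 163.0])
  board [165.0, 80.0] (164, 56, np.float64(-1.34), 1015.5, [590.0, 124.0])
```

apply_moves:
  delta_pos:
    - [0,0,-0.05]
    - [0,0,-0.1]
    - [0,0,-0.1]
    - [0.03,-0.0041,-0.1]
    - [0.06,-0.0082,-0.1]
    - [0.09,-0.0123,-0.1]
    - [0.12,-0.0164,-0.1]
    - [0.15,-0.0206,-0.1]
  dr:
    - [0,0,0]
    - [0,0,0]
    - [0,0,0]
    - [0,0,0]
    - [0,0,0]
    - [0,0,0]
    - [0,0,0]
    - [0,0,0]
  jaw: [0.15,0.15,0.15,0.15,0.15,0.15,0.15,0.15]

```text
time: 31.23
tool_pos: [0.54, -0.0806, 0.0637]
tool_rot: [3.142, 0.0, 1.434]
contact_force: [-0.9, 0.3, -1.3]
opening: 0.0194
grip_force: 60.0
```

apply_moves:
  delta_pos:
    - [0.03,-0.0041,0]
    - [0.06,-0.0082,0]
    - [0.09,-0.0123,0]
    - [0.12,-0.0164,0]
    - [0.15,-0.0205,0]
    - [0.18,-0.0246,0]
    - [0.2,-0.0274,0]
    - [0.2,-0.0274,0]
  dr:
    - [0,0,0]
    - [0,0,0]
    - [0,0,0]
    - [0,0,0]
    - [0,0,0]
    - [0,0,0]
    - [0,0,0]
    - [0,0,0]
  jaw: [0.15,0.15,0.15,0.15,0.15,0.15,0.15,0.15]

```text
time: 31.9
tool_pos: [0.6208, -0.0918, 0.0636]
tool_rot: [3.14, 0.0, 1.434]
contact_force: [-0.2, 0.9, -0.7]
opening: 0.02
grip_force: 60.0
```

```bash
python3 chips.py d wrist
```

```text
wrist [ 0.6197 -0.0915  0.0633] [3.141 0.    1.434] open 0.0197 tcp board [0.115 0.021]
  board [124.0, -54.0] (25, 14, np.float64(-0.138), 242.0, [340.0, 326.0])
  board [78.0, 120.0] (16, 12, np.float64(-0.271), 544.5, [264.0, 79.0])
  board [141.0, 75.0] (134, 61, np.float64(1.438), 16466.0, [372.0, 146.0])
  board [166.0, 113.0] (117, 55, np.float64(-1.11), 932.0, [405.0, 78.0])
```

apply_moves:
  delta_pos:
    - [0,0,0.05]
    - [0,0,0.1]
    - [-0.06,0.057,0.1]
    - [-0.12,0.113,0.1]
    - [-0.18,0.17,0.1]
    - [-0.2125,0.198,0.1]
    - [-0.2125,0.198,0.1]
    - [-0.2125,0.198,0.1]
  dr:
    - [0,0,0]
    - [0,0,0]
    - [0,0,0]
    - [0,0,0]
    - [0,0,0]
    - [0,0,0]
    - [0,0,0]
    - [0,0,0]
  jaw: [0.15,0.15,0.15,0.15,0.15,0.15,0.15,0.15]

```text
time: 32.62
tool_pos: [0.5336, -0.0114, 0.1036]
tool_rot: [3.141, 0.0, 1.436]
contact_force: [0.1, -0.4, -0.7]
opening: 0.0197
grip_force: 60.0
```

```bash
python3 chips.py e wrist
```

```text
wrist [ 0.5346 -0.012   0.1036] [3.14  0.    1.435] open 0.0193 tcp board [0.02  0.088]
  board [-86.0, -95.0] (292, 33, np.float64(-0.135), 4585.0, [267.0, 388.0])
  board [171.0, -16.0] (40, 3, np.float64(1.433), 96.0, [491.0, 321.0])
  board [156.0, -16.0] (40, 14, np.float64(1.443), 415.0, [475.0, 318.0])
  board [180.0, 15.0] (60, 12, np.float64(-0.135), 504.5, [505.0, 291.0])
  board [42.0, 53.0] (27, 23, np.float64(0.945), 204.0, [357.0, 253.0])
  board [77.0, 120.0] (17, 13, np.float64(-0.26), 296.5, [402.0, 177.0])
  board [140.0, 91.0] (121, 66, np.float64(1.436), 8921.5, [490.0, 200.0])
```

apply_moves:
  delta_pos:
    - [-0.087,0.012,0]
    - [-0.087,0.012,-0.05]
    - [-0.087,0.012,-0.1]
    - [-0.087,0.012,-0.1]
    - [-0.057,0.0079,-0.1]
    - [-0.027,0.0038,-0.1]
    - [0.003,-0.0003,-0.1]
    - [0.033,-0.0044,-0.1]
  dr:
    - [0,0,0]
    - [0,0,0]
    - [0,0,0]
    - [0,0,0]
    - [0,0,0]
    - [0,0,0]
    - [0,0,0]
    - [0,0,0]
  jaw: [0.15,0.15,0.15,0.15,0.15,0.15,0.15,0.15]

```text
time: 33.33
tool_pos: [0.5489, -0.0144, 0.0636]
tool_rot: [3.141, 0.0, 1.434]
contact_force: [1.1, 0.4, -1.7]
opening: 0.0202
grip_force: 60.0
```

apply_moves:
  delta_pos:
    - [0.03,-0.0041,0]
    - [0.06,-0.0082,0]
    - [0.09,-0.0123,0]
    - [0.12,-0.0164,0]
    - [0.15,-0.0205,0]
    - [0.18,-0.0246,0]
    - [0.2,-0.0274,0]
    - [0.2,-0.0274,0]
  dr:
    - [0,0,0]
    - [0,0,0]
    - [0,0,0]
    - [0,0,0]
    - [0,0,0]
    - [0,0,0]
    - [0,0,0]
    - [0,0,0]
  jaw: [0.15,0.15,0.15,0.15,0.15,0.15,0.15,0.15]

```text
time: 34.0
tool_pos: [0.6296, -0.0256, 0.0634]
tool_rot: [3.14, 0.0, 1.434]
contact_force: [0.1, 0.2, -1.1]
opening: 0.0199
grip_force: 60.0
```

apply_moves:
  delta_pos:
    - [0,0,0.06]
    - [-0.05,0.0068,0.12]
    - [-0.1,0.0136,0.18]
    - [-0.15,-0.05,0.2]
    - [-0.2,-0.12,0.2]
    - [-0.25,-0.2,0.2]
    - [-0.3,-0.28,0.2]
    - [-0.3,-0.36,0.2]
  dr:
    - [0,0,0]
    - [0,0,0]
    - [0,0,0]
    - [0,0,-0.25]
    - [0,0,-0.5]
    - [0,0,-0.75]
    - [0,0,-1]
    - [0,0,-1]
  jaw: [0.15,0.15,0.15,0.15,0.15,0.15,0.15,0.15]

```text
time: 34.67
tool_pos: [0.5037, -0.1692, 0.1434]
tool_rot: [-3.139, 0.001, 0.928]
contact_force: [0.9, 0.9, -1.3]
opening: 0.0199
grip_force: 60.0
```

```bash
python3 chips.py f wrist top; python3 - <<'E'
from h import *
from chips import *
E
```

```text
wrist [ 0.5059 -0.1755  0.1438] [3.139e+00 3.000e-03 9.300e-01] open 0.0196 tcp board [ 0.014 -0.077]
  board [143.0, -40.0] (202, 68, np.float64(1.438), 16216.0, [456.0, 93.0])
top [ 0.5068 -0.173   0.1437] [3.139e+00 1.000e-03 9.300e-01] open 0.0194 tcp board [ 0.014 -0.075]
  board [-114.0, -96.0] (128, 62, np.float64(-0.41), 531.0, [401.0, 252.0])
  board [-30.0, -98.0] (148, 85, np.float64(1.073), 412.0, [401.0, 220.0])
  board [71.0, -61.0] (35, 16, np.float64(-0.44), 38.0, [396.0, 195.0])
  board [124.0, -158.0] (112, 82, np.float64(1.084), 757.5, [426.0, 183.0])
  board [148.0, -89.0] (90, 19, np.float64(-0.497), 118.0, [406.0, 174.0])
  board [140.0, 44.0] (216, 63, np.float64(1.437), 1037.5, [366.0, 171.0])
```

apply_moves:
  delta_pos:
    - [0,-0.08,0]
    - [0.02,-0.16,0]
    - [0.04,-0.24,0]
    - [0.06,-0.32,0]
    - [0.08,-0.4,0]
    - [0.086,-0.48,0]
    - [0.086,-0.56,0]
    - [0.086,-0.592,0]
  dr:
    - [0,0,-0.2]
    - [0,0,-0.4]
    - [0,0,-0.6]
    - [0,0,-0.8]
    - [0,0,-1]
    - [0,0,-1]
    - [0,0,-1]
    - [0,0,-1]
  jaw: [0.15,0.15,0.15,0.15,0.15,0.15,0.15,0.15]

```text
time: 35.43
tool_pos: [0.5413, -0.409, 0.1427]
tool_rot: [3.14, 0.001, 0.433]
contact_force: [0.4, 0.6, -0.9]
opening: 0.0195
grip_force: 60.0
```

apply_moves:
  delta_pos:
    - [0,0,0]
    - [0,0,-0.06]
    - [0,0,-0.1]
    - [0,0,-0.1]
    - [0,0,-0.1]
  dr:
    - [0,0,-0.225]
    - [0,0,-0.45]
    - [0,0,-0.45]
    - [0,0,-0.45]
    - [0,0,-0.45]
  jaw: [0.15,0.15,0.15,0.15,0.15]

```text
time: 35.85
tool_pos: [0.5415, -0.4045, 0.1022]
tool_rot: [-3.139, 0.001, 0.211]
contact_force: [0.0, -0.4, -0.8]
opening: 0.0197
grip_force: 60.0
```

```bash
python3 chips.py g top wrist; cat > shape.py <<'E'
from h import *
im=cv2.imread("pics/gwrist.png"); cv2.imwrite("pics/g2.png",im)
E
python3 - <<'E'
from h import *
im=cv2.imread("pics/gwrist.png"); hs=cv2.cvtColor(im,cv2.COLOR_BGR2HSV); C=cam("wrist")
y=((hs[...,0]>=14)&(hs[...,0]<32)&(hs[...,1]<150)&(hs[...,2]>120)).astype(np.uint8); y[:,:180]=0; y[:,470:]=0
for r in rects(y,C,.012,200): print(r)
E
```

```text
top [ 0.5422 -0.4051  0.1036] [ 3.141 -0.     0.211] open 0.0194 tcp board [ 0.081 -0.3  ]
  board [-43.0, -90.0] (155, 133, np.float64(0.807), 1815.5, [402.0, 231.0])
  board [140.0, 7.0] (290, 63, np.float64(1.435), 1465.5, [378.0, 173.0])
wrist [ 0.5425 -0.4054  0.1043] [ 3.14e+00 -1.00e-03  2.11e-01] open 0.0198 tcp board [ 0.081 -0.3  ]
  board [148.0, -102.0] (114, 67, np.float64(1.429), 13440.0, [91.0, 41.0])
(556, -410, 102, 67, np.float64(0.237), 3134.5, [346.0, 172.0])
(694, -367, 34, 5, np.float64(-1.36), 240.0, [317.0, 3.0])
(687, -369, 64, 19, np.float64(-1.36), 779.5, [317.0, 15.0])
(681, -371, 84, 32, np.float64(-1.36), 1211.5, [318.0, 26.0])
```

apply_moves:
  delta_pos:
    - [-0.005,-0.015,0]
    - [-0.005,-0.015,-0.05]
    - [-0.005,-0.015,-0.1]
    - [-0.005,-0.015,-0.14]
    - [-0.005,-0.015,-0.155]
    - [-0.005,-0.015,-0.16]
    - [-0.005,-0.015,-0.163]
    - [-0.005,-0.015,-0.163]
  dr:
    - [0,0,0]
    - [0,0,0]
    - [0,0,0]
    - [0,0,0]
    - [0,0,0]
    - [0,0,0]
    - [0,0,0]
    - [0,0,0]
  jaw: [0.15,0.15,0.15,0.15,0.15,0.15,0.15,0.15]

```text
time: 36.62
tool_pos: [0.5404, -0.4119, 0.039]
tool_rot: [3.14, -0.001, 0.21]
contact_force: [-0.4, 0.4, -1.3]
opening: 0.0195
grip_force: 60.0
```

apply_moves:
  delta_pos:
    - [0,0,0]
    - [0,0,0]
  dr:
    - [0,0,0]
    - [0,0,0]
  jaw: [0.15,0.15]

```text
time: 36.78
tool_pos: [0.5403, -0.4117, 0.0389]
tool_rot: [3.14, -0.001, 0.21]
contact_force: [-0.1, -1.5, -1.3]
opening: 0.0197
grip_force: 60.0
```

apply_moves:
  delta_pos:
    - [0,0,-0.003]
    - [0,0,-0.003]
    - [0,0,-0.003]
    - [0,0,-0.003]
    - [0,0,-0.003]
    - [0,0,0.08]
    - [0,0,0.16]
    - [-0.1,0.1,0.25]
  dr:
    - [0,0,0]
    - [0,0,0]
    - [0,0,0]
    - [0,0,0]
    - [0,0,0]
    - [0,0,0]
    - [0,0,0]
    - [0,0,0]
  jaw: [0.15,0.15,0.5,0.5,0.5,0.5,0.5,0.5]

```text
time: 37.45
tool_pos: [0.5184, -0.3906, 0.1266]
tool_rot: [3.134, -0.005, 0.209]
contact_force: [-0.8, 0.7, 0.8]
opening: 0.0456
grip_force: 0.0
```

apply_moves:
  delta_pos:
    - [0,0.1,0.05]
    - [0,0.2,0.1]
    - [0,0.3,0.1]
    - [0,0.4,0.1]
    - [0,0.4,0.1]
    - [0,0.4,0.1]
    - [0,0.4,0.1]
    - [0,0.4,0.1]
  dr:
    - [0,0,0]
    - [0,0,0]
    - [0,0,0]
    - [0,0,-0.2]
    - [0,0,-0.45]
    - [0,0,-0.69]
    - [0,0,-0.69]
    - [0,0,-0.69]
  jaw: [0.5,0.5,0.5,0.5,0.5,0.5,0.5,0.5]

```text
time: 38.12
tool_pos: [0.5151, -0.2263, 0.1642]
tool_rot: [3.141, -0.0, -0.131]
contact_force: [0.1, 0.1, -0.4]
opening: 0.0461
grip_force: 0.0
```

```bash
python3 chips.py i wrist; python3 - <<'E'
import cv2; im=cv2.imread("pics/iwrist.png")[:260]; cv2.imwrite("pics/ic.png",cv2.resize(im,(800,325),interpolation=cv2.INTER_CUBIC))
E
```

```text
wrist [ 0.515  -0.2266  0.164 ] [ 3.141  0.    -0.132] open 0.0461 tcp board [ 0.029 -0.127]
  board [145.0, -6.0] (284, 68, np.float64(1.434), 23352.5, [179.0, 53.0])
```

View pics/ic.png

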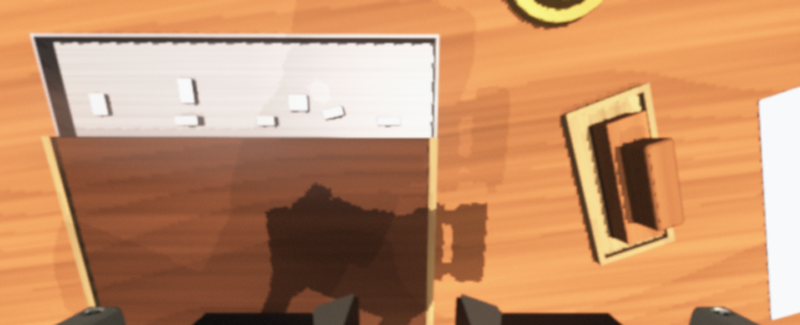

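The picture shows all seven offcuts in the tray: (99,104), (187,90), (188,120), (265,121), (298,102), (333,113) and (388,121). The visible board is empty and the scraper stands upright in its stand at (640,180). A last check that the plates are still home, and that no chip is hidden on the near part of the board.

```bash
python3 - <<'E'
from inhand import *
im,C=shot("top","last"); hs=cv2.cvtColor(im,cv2.COLOR_RGB2HSV); m=(hs[...,1]<70)&(hs[...,2]>110)
m[:,:195]=0;m[:,300:]=0;m[:160]=0;m[250:]=0
for r in rects(m,C,.014,3): print(r,loc(np.array(r[:2])/1000).round(4))
print("expected tails", [proj(C,np.r_[O+np.array([[np.cos(ya),-np.sin(ya)],[np.sin(ya),np.cos(ya)]])@[-.06,y],.014]).round(1).tolist() for y in (.0525,-.0175,-.0525)])
E
```

```text
(542, 259, 29, 25, np.float64(-0.141), 49.0, [269.0, 206.0]) [-0.0594 -0.0506]
(546, 292, 29, 25, np.float64(-0.138), 49.5, [259.0, 205.0]) [-0.0597 -0.0174]
(554, 361, 27, 24, np.float64(-0.023), 47.0, [238.0, 203.0]) [-0.0608  0.0521]
(605, 250, 39, 26, np.float64(-0.139), 69.5, [271.0, 188.0]) [ 0.0042 -0.0513]
(609, 284, 39, 24, np.float64(-0.135), 65.5, [261.0, 187.0]) [ 0.0038 -0.0171]
(619, 354, 41, 25, np.float64(-0.099), 67.5, [241.0, 184.0]) [0.0045 0.0537]
expected tails [[[238.4, 202.8]], [[258.9, 205.0]], [[269.2, 206.1]]]
```

The plates are still home and everything is released, so I'm handing in.

```bash
python3 -c "
from cell import job
print(job.hand_in())"
```

```text
the job is handed in; nothing more can be done
None
```

I handed the job in; it gave no verdict. In the last camera checks all three plates present were home in their own lanes, all seven offcuts were in the catch tray, and the scraper was upright and released in its stand.

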